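# Cull the faulty sample pots and pack the carrier

### The job

Check the batch of sample pots on the blue bench liner: stand the faulty ones (short, without a cap, or with the cap on crooked) upright in the steel discard tray, and stand all the sound ones upright in the white carrier, each centred on one of its round black pads, side by side with no empty pad between them. Close the carrier by sliding its metal gate, which waits in the drying stand, fully home in the slot along the carrier's front. Do not disturb the other things on the bench.

Things in the scene. Friction and masses are not known exactly. Their poses are not given: they have to be found in the camera images.
- sound1_mid (a point): sound sample pot: upright plastic screw-cap pot, 46 mm diameter and 58 mm tall in all, its 12 mm high blue cap (48 mm) on straight; 90 g. May be absent. The point is on its axis, half-way up (29 mm above its foot); z up its axis.
- sound2_mid (a point): sound sample pot: upright plastic screw-cap pot, 46 mm diameter and 58 mm tall in all, its 12 mm high blue cap (48 mm) on straight; 90 g. May be absent. The point is on its axis, half-way up (29 mm above its foot); z up its axis.
- sound3_mid (a point): sound sample pot: upright plastic screw-cap pot, 46 mm diameter and 58 mm tall in all, its 12 mm high blue cap (48 mm) on straight; 90 g. May be absent. The point is on its axis, half-way up (29 mm above its foot); z up its axis.
- sound4_mid (a point): sound sample pot: upright plastic screw-cap pot, 46 mm diameter and 58 mm tall in all, its 12 mm high blue cap (48 mm) on straight; 90 g. May be absent. The point is on its axis, half-way up (29 mm above its foot); z up its axis.
- short_mid (a point): faulty pot, a short one: same diameters and cap, only 38 mm tall; point on its axis 19 mm above its foot, z up. May be absent.
- crooked_mid (a point): faulty pot: like a sound one, but the cap is cross-threaded, tilted 24 degrees, its upper edge 76 mm and its lower edge 46 mm above the foot (the 46 mm wide body below is best held with the gripper clear above the cap); point on its axis 29 mm above its foot, z up. May be absent.
- uncapped_mid (a point): faulty pot: body 46 mm diameter, no cap, so that its open 39 mm neck shows; 56 mm tall; point on its axis 28 mm above its foot, z up. May be absent.
- carrier: fixed white open-topped carrier, 168 mm deep (x), 316 mm long (y), floor 10 mm thick. Origin on the bench under the middle of the pad row; x to the back, y along the row, z up. Inner faces: back wall x = +66 mm, end walls (8 mm thick) y = +-150 mm. Walls reach 44 mm above the bench, the foremost 36 mm of the end walls 66 mm. Front open but for the gate slot at x = -80 mm.
- pad1 (a point): centre of pad 1 of 4 (round black non-slip pads, 50 mm diameter, flush with the carrier's floor, 60 mm apart in one row along y, pad 1 at the -y end, pad 4 at the +y end); the point is at floor height.
- pad2 (a point): centre of pad 2 of 4 (round black non-slip pads, 50 mm diameter, flush with the carrier's floor, 60 mm apart in one row along y, pad 1 at the -y end, pad 4 at the +y end); the point is at floor height.
- pad3 (a point): centre of pad 3 of 4 (round black non-slip pads, 50 mm diameter, flush with the carrier's floor, 60 mm apart in one row along y, pad 1 at the -y end, pad 4 at the +y end); the point is at floor height.
- pad4 (a point): centre of pad 4 of 4 (round black non-slip pads, 50 mm diameter, flush with the carrier's floor, 60 mm apart in one row along y, pad 1 at the -y end, pad 4 at the +y end); the point is at floor height.
- slot (a point): middle of the foot of the gate slot along the carrier's open front, at floor height; axes as the carrier's. The slot is 11 mm wide (x) between pairs of guide rails, reaching 54 mm above the bench and flared open over another 14 mm above that, that stand 10 mm out from the end walls; 300 mm between the end walls.
- gate_tab (a point): carrier gate: aluminium panel 294 mm long (y) x 8 mm thick (x) x 48 mm high with a grip tab 60 mm long, 10 mm thick, 26 mm high rising from the middle of its top edge; 0.2 kg. The point is the centre of the tab, 61 mm above the gate's foot; z up. The same either way round. It starts upright in a drying stand. Fully home, its foot is on the carrier's floor.
- stand: fixed grey drying stand in which the gate starts: base 50 x 200 x 8 mm with two pairs of prongs up to 36 mm above the bench (12 mm gap); the gate's foot rests 8 mm above the bench. Origin on the bench under its middle, y along the gate.
- tray: fixed steel discard tray, open on top, 170 mm (x) x 230 mm (y) x 50 mm high, walls and floor 4 mm. Origin under the centre of its floor, on the bench.
- dropper: bystander, not to be disturbed: amber dropper bottle, 38 mm diameter, 85 mm tall, standing among the pots; origin at the centre of its underside.
- dishes: bystander, not to be disturbed: stack of four culture dishes, 94 mm diameter, 60 mm tall; origin at the centre of its underside.
- tipbox: bystander, not to be disturbed: closed pipette-tip box, 85 x 122 x 76 mm; origin at the centre of its underside.
- marker: bystander, not to be disturbed: marker pen lying on the bench, 112 x 15 x 15 mm; origin at the centre of its underside.
- flask: bystander, not to be disturbed: glass reagent bottle, 70 mm diameter, 150 mm tall; origin at the centre of its underside.
- timer: bystander, not to be disturbed: flat bench timer, 65 x 65 x 20 mm; origin at the centre of its underside.
Mind the look-alikes: they are no part of the job. Leave any green or red look-alike of the part that bears sound4_mid alone.

How it is judged (in metres and radians):
At the end, for the whole second after the job is handed in: Sound pots upright (0.12 rad) on the carrier floor, each within 14 mm of a pad centre, no empty pad between; faulty pots upright (0.2 rad) on the tray floor; gate down in its slot: foot within 4 mm of the floor, 5 mm across, 6 mm along, tilt under 0.06, turn under 0.04 rad ((horizontal distance between sound1_mid and pad1 below 0.014 m or horizontal distance between sound1_mid and pad2 below 0.014 m or horizontal distance between sound1_mid and pad3 below 0.014 m or horizontal distance between sound1_mid and pad4 below 0.014 m) and angle between each of sound1_mid, sound2_mid, sound3_mid, sound4_mid's own z axis and vertical below 0.12 rad and z of sound1_mid in the frame of carrier between 0.032 and 0.046 m and (horizontal distance between sound2_mid and pad1 below 0.014 m or horizontal distance between sound2_mid and pad2 below 0.014 m or horizontal distance between sound2_mid and pad3 below 0.014 m or horizontal distance between sound2_mid and pad4 below 0.014 m) and z of sound2_mid in the frame of carrier between 0.032 and 0.046 m and (horizontal distance between sound3_mid and pad1 below 0.014 m or horizontal distance between sound3_mid and pad2 below 0.014 m or horizontal distance between sound3_mid and pad3 below 0.014 m or horizontal distance between sound3_mid and pad4 below 0.014 m) and z of sound3_mid in the frame of carrier between 0.032 and 0.046 m and (horizontal distance between sound4_mid and pad1 below 0.014 m or horizontal distance between sound4_mid and pad2 below 0.014 m or horizontal distance between sound4_mid and pad3 below 0.014 m or horizontal distance between sound4_mid and pad4 below 0.014 m) and z of sound4_mid in the frame of carrier between 0.032 and 0.046 m and horizontal distance between any of sound1_mid, sound2_mid, sound3_mid, sound4_mid and pad2 below 0.014 m and horizontal distance between any of sound1_mid, sound2_mid, sound3_mid, sound4_mid and pad3 below 0.014 m and x of short_mid in the frame of tray between -0.081 and 0.081 m and y of short_mid in the frame of tray between -0.111 and 0.111 m and z of each of short_mid, crooked_mid, uncapped_mid in the frame of tray below 0.042 m and angle between each of short_mid, crooked_mid, uncapped_mid's own z axis and vertical below 0.2 rad and x of crooked_mid in the frame of tray between -0.081 and 0.081 m and y of crooked_mid in the frame of tray between -0.111 and 0.111 m and x of uncapped_mid in the frame of tray between -0.081 and 0.081 m and y of uncapped_mid in the frame of tray between -0.111 and 0.111 m and x of gate_tab in the frame of slot between -0.005 and 0.005 m and y of gate_tab in the frame of slot between -0.006 and 0.006 m and z of gate_tab in the frame of slot between 0.057 and 0.065 m and angle between the y axis of gate_tab and the y axis of carrier, either way round below 0.04 rad and angle between gate_tab's own z axis and vertical below 0.06 rad); the robot touches nothing.
It fails at once if a bystander is pushed more than 5 cm or knocked over (distance of any of dropper, dishes, tipbox, marker, flask, timer from where it was at the start of the episode above 0.05 m or angle between any of dropper, dishes, tipbox, marker, flask, timer's own z axis and vertical above 0.5 rad).
Of sound1, sound2, sound3, sound4 only 3 to 4 are there at a start; the rules pass over those that are not, and their reading is None.
Of short, crooked, uncapped only 2 to 3 are there at a start; the rules pass over those that are not, and their reading is None.
At some moment in a run one of sound1, sound2, sound3, sound4, short, crooked, uncapped may be knocked a few centimetres aside while the robot is not near it.
It also fails if it takes over 210 s, if anything falls off the work surface, if the arm or the gripper's body presses on something with over 40 N, if the wrist force passes 120 N, or if a joint passes its speed limit or range.

### The arm

A 6-joint arm with a two-finger parallel gripper is mounted at the origin on the work surface. World frame = base frame: x ahead of the robot, y to its left, z up, the work surface at z = 0. Lengths are in m, angles in degrees, forces in N, time in s.
With the tool pointing down it reaches from about 0.275 to 0.85 m from the base axis. Payload 19 kg.
Tool frame: the origin (TCP) lies on the centre line of the jaws, within the pads' length; the fingertips stand env.tcp_to_tips ahead of it and the grasp point (between the pads) lies 2 mm behind it (env.tcp_to_tips is the distance from the TCP to the fingertips, in m); z points along the fingers, y is the line along which they close (so a half turn about z gives the same grasp; the last joint's range is limited). The gripper opens to 85 mm and grips with 20 to 120 N. Pads are 22 mm wide; open, the fingers measure 114 mm over their backs; the gripper's body (76 mm by 85 mm) begins 54 mm behind the grasp point. The pads swing forward as they close: fully open they stand 13 mm farther back than shut.
Start: joints at [-77.006, 8.623, 82.357, -0, 89.026, -7.678], TCP at [0.203, -0.538, 0.248] pointing down, gripper open.
Joint ranges: [-160.23, 160.23], [-39.13, 120.54], [6.94, 153.29], [-79.49, 259.48], [9.18, 160.14], [-161.06, 161.06]. Speed limits (degrees/s): [108.29, 108.29, 127.2, 172.46, 172.46, 172.46].

### API

Orientations are given as [roll, pitch, yaw] about the fixed x, y, z axes, in that order (R = Rz(yaw) Ry(pitch) Rx(roll)).
In Python, from rig import sensors, eyes, finish_job, env gives the robot as it stands.
- The arm moves only by the tool carry_out, never from a script. Its argument "increments" is one flat list of numbers, 6 for each row, row after row: the shift along the world's x, y, z in units of 250 mm (1.0 is 250 mm), then the turn, a rotation vector about the world's x, y, z in units of 90 degrees (1.0 is 90 degrees). In form: [tx, ty, tz, wx, wy, wz, tx, ty, tz, wx, wy, wz, ...]. A call has 1 to 8 rows; each row is the pose to reach, as a shift and turn from the pose commanded when the call began; what a row does not reach only later rows make up. A row lasts 1/10 s, in which the tool goes at most 50 mm and 8.59 degrees, less where a joint would pass 70% of its speed; a pose out of reach is approached as far as the arm can. A call with a number of a shift or a turn outside -1 to 1 is refused whole. A call with a gripper value outside its range is refused whole. "grip" is the opening, from 0 (shut) to 1 (fully open), set as the call begins (left out, the last holds). The fingers move at their own pace and stop on an object; "squeeze" is the grip in N (left out, the last holds). Time passes only in rows, so rows that repeat a pose let the fingers close. It gives the time, the measured TCP pose, the force, the opening and the grip force at its end, in the units of the state.
- sensors.get_obs(): the state, without advancing time (a new reading comes with each control period).
- eyes.camera(name): name is "scene" or "top" or "wrist"; returns the picture (400x640x3 uint8, red, green, blue); there is no depth.
- eyes.camera_params(name): a dict with "vertical_fov" (degrees; the focal length in pixels is half the picture's height over the tangent of half this angle, whatever the lens; pixels are square), "cx", "cy" (the principal point, pixels), "R" (3x3) and "t" (3): a world point X has camera coordinates R X + t. Camera axes: x right, y down, z forward; pixel columns grow to the right and rows downward; lengths in m; the calibration is good to about 2 mm. A picture is of the moment at which its call begins: read the wrist's pose just before it. camera_params takes no time and is no camera call; for the wrist camera it gives the pose at the moment of the call.
- finish_job(): hands the job in; it is judged then, once.
The state is a dict: "time": time; "joint_positions": joint angles; "joint_velocities": joint speeds; "joint_torque": joint torques, N m; "eef_pos": TCP position; "orientation": TCP orientation; "ft_force": force on the tool from outside, world axes, zero at the start; "ft_torque": the same for the moment, N m; "grip_width": finger opening in m; "grasp_force": force on a finger pad.
Only numpy, scipy, OpenCV 4.12 (cv2) and the standard library are available. Lean on these libraries where they do the work, as an engineer would, in place of code of your own. Each camera call takes 0.05 s, during which the arm holds its last target. There are 200 camera calls.

## Working session

There is one attempt and no reset: what is moved stays moved. The work goes in short steps, Python scripts to look and compute and a tool call to move; the robot and the scene stay as the last step left them, time stands still between calls to the robot, and variables do not carry over. Pictures are saved under pics/ and viewed, at most 14 in all, crops included, and the job is handed in when it is done.

Besides the shell and the picture viewer there is one more tool, called after "Call:" as a command line: name --argument value ..., lists and objects as JSON in quotes. carry_out: Moves the arm, as the interface text tells. Shifts and turns lie within -1 to 1; 1 stands for 250 mm of shift or 90 degrees of turn. Its arguments: {"type":"object","properties":{"increments":{"type":"array"},"grip":{"type":"number"},"squeeze":{"type":"number"}},"required":["increments"]}

```bash
ls; mkdir -p pics
python3 - <<'E'
from rig import sensors, eyes, env
import cv2
o=sensors.get_obs(); print(o['time'],o['eef_pos'],o['orientation'],o['grip_width'],env.tcp_to_tips)
for n in('scene','top'):
    im=eyes.camera(n); cv2.imwrite(f'pics/{n}0.png',im[:,:,::-1]); p=eyes.camera_params(n); print(n,p)
E
```

```text
pics
0.0 [ 0.20293285 -0.53776787  0.2477011 ] [-1.79933364e+02 -9.65816365e-03  2.06739821e+01] 0.08531738290318552 0.017
scene {'vertical_fov': 45.99914632205623, 'cx': 320.0137767942711, 'cy': 205.8954678508625, 'R': array([[ 0.62098211,  0.78374789, -0.01097581],
       [ 0.63705266, -0.5128113 , -0.57548977],
       [-0.45666742,  0.35037668, -0.81773532]]), 't': array([-0.32335887, -0.33682653,  1.57046922])}
top {'vertical_fov': 47.28690951631427, 'cx': 316.4533229378354, 'cy': 198.64022287144323, 'R': array([[ 0.02223705, -0.99967195, -0.01270851],
       [-0.99507588, -0.02090312, -0.09688681],
       [ 0.09658938,  0.01480041, -0.99521427]]), 't': array([-0.02343484,  0.56981721,  1.31074366])}
```

View pics/scene0.png

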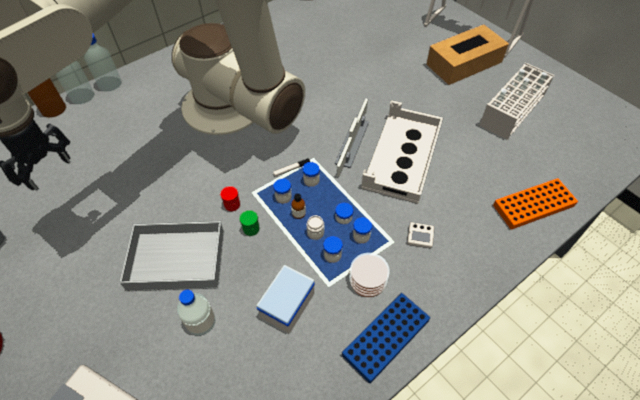

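View pics/top0.png

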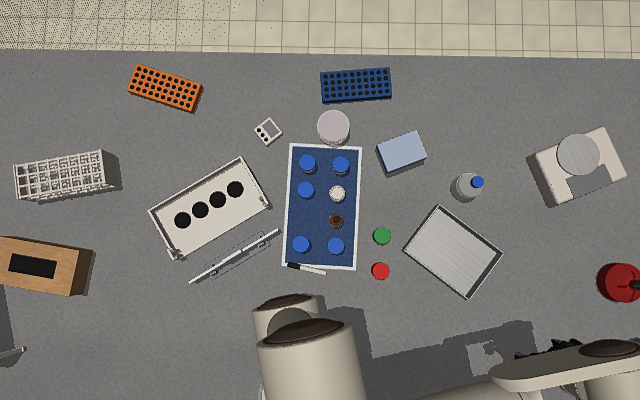

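The scene shows five blue caps on the liner, at top-view pixels (307,163), (341,164), (306,189), (301,244) and (336,246). The open pot is at (337,194) and the dropper at (336,220). The green (382,235) and red (380,271) look-alikes stand off the liner, so I leave them. Next I'll triangulate the caps to tell short and crooked from sound, and check them in a close crop.

```bash
cat > h.py <<'E'
import numpy as np, cv2
from rig import sensors, eyes, env
def K(p):
    f=200/np.tan(np.radians(p['vertical_fov']/2)); return f,p['cx'],p['cy']
def ray(p,uv):
    f,cx,cy=K(p); R=np.array(p['R']); d=R.T@np.array([(uv[0]-cx)/f,(uv[1]-cy)/f,1]); return -R.T@np.array(p['t']),d/np.linalg.norm(d)
def onplane(p,uv,z):
    c,d=ray(p,uv); return c+d*(z-c[2])/d[2]
def proj(p,X):
    f,cx,cy=K(p); q=np.array(p['R'])@np.array(X)+np.array(p['t']); return np.array([cx+f*q[0]/q[2],cy+f*q[1]/q[2]])
def tri(a,b):
    (c1,d1),(c2,d2)=a,b
    s=np.linalg.lstsq(np.stack([d1,-d2],1),c2-c1,rcond=None)[0]
    x,y=c1+s[0]*d1,c2+s[1]*d2; return (x+y)/2,np.linalg.norm(x-y)
def blobs(im,lo,hi,amin,amax):
    m=cv2.inRange(cv2.cvtColor(im,cv2.COLOR_RGB2HSV),np.array(lo),np.array(hi))
    n,l,s,c=cv2.connectedComponentsWithStats(m); return [(c[i],s[i]) for i in range(1,n) if amin<s[i][4]<amax],l
E
python3 - <<'E'
from h import *
S=cv2.imread('pics/scene0.png')[:,:,::-1].copy();T=cv2.imread('pics/top0.png')[:,:,::-1].copy()
ps,pt=eyes.camera_params('scene'),eyes.camera_params('top')
for n,im,pts in(('s',S,[(311,172),(283,187)]),('t',T,[(307,163),(320,200)])):
    h=cv2.cvtColor(im,cv2.COLOR_RGB2HSV); print(n,[h[y,x].tolist() for x,y in pts])
bt,_=blobs(T,(95,150,150),(125,255,255),60,600); bs,_=blobs(S,(95,150,150),(125,255,255),60,600)
for c,s in bt: print('T',c.round(1),s)
for c,s in bs: print('S',c.round(1),s)
for c,s in bt:
    for d,e in bs:
        X,g=tri(ray(pt,c),ray(ps,d))
        if g<.008 and 0<X[2]<.1: print(c.round(),d.round(),X.round(4),round(g,4))
c=S[150:270,245:400]; cv2.imwrite('pics/cropS.png',cv2.resize(c,None,fx=5,fy=5,interpolation=cv2.INTER_CUBIC)[:,:,::-1])
E
```

```text
s [[108, 237, 229], [108, 252, 226]]
t [[110, 179, 180], [109, 124, 109]]
T [306.7 161.7] [299 154  16  16 199]
T [340.3 163.6] [332 156  17  16 201]
T [477.8 181.2] [473 176  11  11  98]
T [305.1 189. ] [297 181  17  16 198]
T [300.2 243.4] [293 236  16  16 208]
T [335.3 245.2] [328 237  16  17 210]
S [310.4 168.2] [302 162  18  13 172]
S [282.1 184.8] [273 178  19  14 194]
S [343.8 209.1] [334 202  20  16 231]
S [362.  224.6] [353 217  20  16 243]
S [332.6 243.6] [323 235  20  18 274]
S [185.9 295.9] [179 289  15  14 152]
[307. 162.] [362. 225.] [0.6734 0.0188 0.059 ] 0.0002
[340. 164.] [333. 244.] [ 0.6699 -0.0777  0.0601] 0.001
[305. 189.] [344. 209.] [0.5966 0.0223 0.0402] 0.0001
[300. 243.] [310. 168.] [0.4387 0.0315 0.0577] 0.0004
[335. 245.] [282. 185.] [ 0.4363 -0.0671  0.0583] 0.0019
```

View pics/cropS.png

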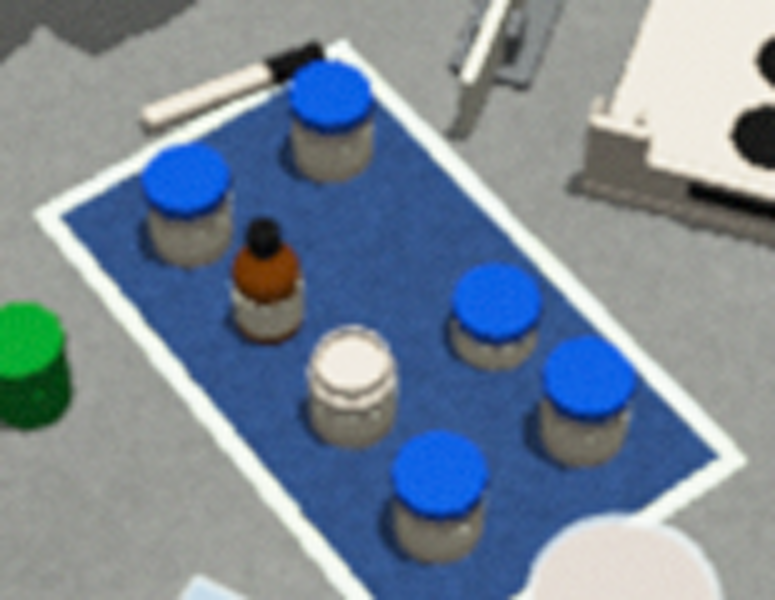

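The crop shows one short pot at (344,209) and the open pot at about (315,225); the other four look sound. The cap at (333,244) looks a bit round, so I'll check it while measuring the carrier, gate, tray and bystanders.

Run:
```python
from h import *
S=cv2.imread('pics/scene0.png')[:,:,::-1].copy();T=cv2.imread('pics/top0.png')[:,:,::-1].copy()
ps,pt=eyes.camera_params('scene'),eyes.camera_params('top')
th=np.linspace(0,6.28,60)
for X,Y in((.6734,.0188),(.6699,-.0777),(.4387,.0315),(.4363,-.0671)):
    q=np.array([proj(ps,(X+.024*np.cos(a),Y+.024*np.sin(a),z)) for a in th for z in(.058,)]); print('pred scene bbox top face',np.ptp(q,0).round(1))
g=cv2.cvtColor(T,cv2.COLOR_RGB2GRAY)
m=cv2.inRange(g[170:240,165:250],0,60); n,l,s,c=cv2.connectedComponentsWithStats(m)
P=[]
for i in range(1,n):
    if s[i][4]>80:
        uv=c[i]+[165,170]; X=onplane(pt,uv,.01); P.append(X); print('pad',uv.round(1),s[i],X.round(4))
P=np.array(P); P=P[np.argsort(P[:,1])]; d=P[-1]-P[0]; print('row dir',d/np.linalg.norm(d),'gap',np.linalg.norm(np.diff(P,axis=0),axis=1),'yaw',np.degrees(np.arctan2(-d[0],d[1])))
for n,uv,z in(('uncap',(337,193),.056),('dropper',(336,220),.08),('dishes',(333,127),.06),('gate a',(190,282),.056),('gate b',(280,230),.056),('timer',(268,131),.02),('flask',(477.8,181.2),.15),('mark a',(288,265),.01),('mark b',(326,273),.01),('green',(382,235),.058),('tipbox',(402,152),.076)): print(n,onplane(pt,uv,z).round(3))
for uv in((439,205),(502,252),(468,298),(403,250)): print('tray corner',onplane(pt,uv,.05).round(3))
c=np.hstack([T[165:300,165:290],]); cv2.imwrite('pics/cropT.png',cv2.resize(c,None,fx=4,fy=4,interpolation=cv2.INTER_CUBIC)[:,:,::-1])
```

```text
pred scene bbox top face [18.5 15.6]
pred scene bbox top face [19.  16.4]
pred scene bbox top face [16.9 13.1]
pred scene bbox top face [17.4 13.8]
pad [234.6 189.1] [ 62  12  16  16 204] [0.5953 0.2337 0.01  ]
pad [217.3 199.4] [ 44  22  17  16 208] [0.5636 0.2841 0.01  ]
pad [199.8 209.6] [ 27  32  17  16 208] [0.532  0.3351 0.01  ]
pad [182.2 219.9] [  9  42  17  16 209] [0.5002 0.3858 0.01  ]
row dir [-0.53023625  0.84784994  0.        ] gap [0.05953538 0.05993765 0.05987161] yaw 32.02141886185301
uncap [ 0.585 -0.07   0.056]
dropper [ 0.506 -0.068  0.08 ]
dishes [ 0.777 -0.055  0.06 ]
gate a [0.323 0.341 0.056]
gate b [0.475 0.09  0.056]
timer [0.771 0.139 0.02 ]
flask [ 0.614 -0.441  0.15 ]
mark a [0.375 0.068 0.01 ]
mark b [ 0.354 -0.044  0.01 ]
green [ 0.468 -0.2    0.058]
tipbox [ 0.704 -0.252  0.076]
tray corner [ 0.557 -0.363  0.05 ]
tray corner [ 0.427 -0.54   0.05 ]
tray corner [ 0.297 -0.443  0.05 ]
tray corner [ 0.427 -0.261  0.05 ]
```

View pics/cropT.png

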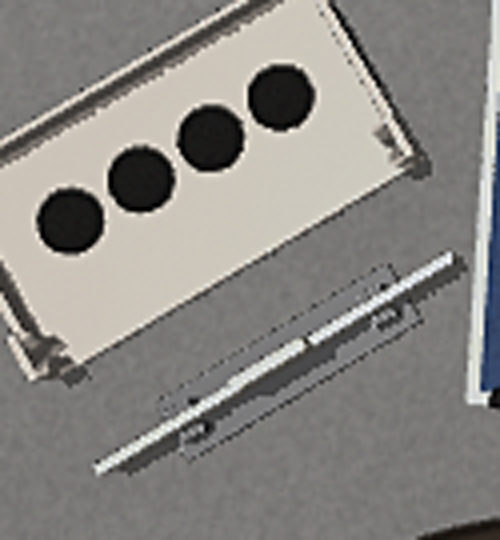

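Pads, slot and tray are located: carrier yaw is about 32°, and the cap at (333,244) gets a wrist check first. The tool yaw will be 122° throughout. Moving over the liner now.

Call:
carry_out --increments '[0.8, 0.96, 0.1, 0, 0, 0.76, 0.8, 0.96, 0.1, 0, 0, 0.76, 0.8, 0.96, 0.1, 0, 0, 0.76, 0.8, 0.96, 0.1, 0, 0, 0.76, 0.8, 0.96, 0.1, 0, 0, 0.76, 0.8, 0.96, 0.1, 0, 0, 0.76, 0.8, 0.96, 0.1, 0, 0, 0.76, 0.8, 0.96, 0.1, 0, 0, 0.76]' --grip 1 --squeeze 40

```text
time: 0.9
eef_pos: [0.4043, -0.296, 0.2734]
orientation: [180.0, -0.0, 89.6]
ft_force: [-0.5, -1.5, -0.3]
grip_width: 0.0856
grasp_force: 0.0
```

Call:
carry_out --increments '[0.71, 0.9, -0.1, 0, 0, 0.366, 0.71, 0.9, -0.1, 0, 0, 0.366, 0.71, 0.9, -0.1, 0, 0, 0.366, 0.71, 0.9, -0.1, 0, 0, 0.366, 0.71, 0.9, -0.1, 0, 0, 0.366, 0.71, 0.9, -0.1, 0, 0, 0.366, 0.71, 0.9, -0.1, 0, 0, 0.366, 0.71, 0.9, -0.1, 0, 0, 0.366]'

```text
time: 1.7
eef_pos: [0.5805, -0.0723, 0.2476]
orientation: [-179.9, -0.0, 122.1]
ft_force: [-0.2, 1.3, 0.5]
grip_width: 0.0858
grasp_force: 0.0
```

Run:
```python
from h import *
o=sensors.get_obs(); print(o['time'],o['eef_pos'],o['orientation'],o['joint_positions'])
p=eyes.camera_params('wrist'); im=eyes.camera('wrist'); cv2.imwrite('pics/w1.png',im[:,:,::-1])
R=np.array(p['R']); print('cam',(-R.T@p['t']).round(3),R[2].round(3),p['vertical_fov'])
for X in((.67,-.078,.058),(.585,-.07,.056),(.67,.019,.058),(.597,.022,.038),(.506,-.068,.085),(.437,.0315,.058),(.436,-.067,.058)): print(X,proj(p,X).round())
```

```text
1.7 [ 0.58049729 -0.07231787  0.24760599] [-1.79936026e+02 -4.70232391e-02  1.22106836e+02] [-1.46375872e+01  9.87855630e+00  8.09838705e+01 -1.43713395e-02
  8.92156592e+01 -4.67442426e+01]
cam [ 0.537 -0.003  0.373] [ 0.167 -0.266 -0.95 ] 59.12445648098929
(0.67, -0.078, 0.058) [393. 235.]
(0.585, -0.07, 0.056) [323. 182.]
(0.67, 0.019, 0.058) [457. 150.]
(0.597, 0.022, 0.038) [388. 102.]
(0.506, -0.068, 0.085) [243. 139.]
(0.437, 0.0315, 0.058) [232. -23.]
(0.436, -0.067, 0.058) [177.  90.]
```

View pics/w1.png

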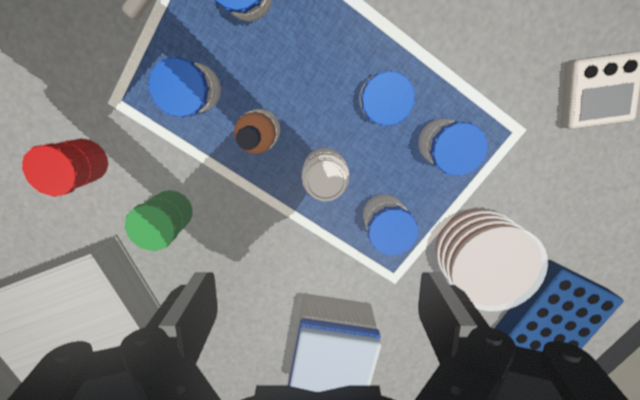

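The wrist view shows the caps at (393,231), (459,149), (388,97) and (180,87), the open pot at (325,175) and the dropper at (255,132). I'll test for tilt by comparing fitted ellipses with those of level discs.

Run:
```python
from h import *
im=cv2.imread('pics/w1.png')[:,:,::-1].copy(); p=eyes.camera_params('wrist')
m=cv2.inRange(cv2.cvtColor(im,cv2.COLOR_RGB2HSV),np.array((100,185,120)),np.array((118,255,255)))
m=cv2.morphologyEx(m,cv2.MORPH_OPEN,np.ones((5,5),np.uint8))
cs,_=cv2.findContours(m,cv2.RETR_EXTERNAL,cv2.CHAIN_APPROX_NONE)
for c in cs:
    a=cv2.contourArea(c)
    if 900<a<6000:
        e=cv2.fitEllipse(cv2.convexHull(c)); b=cv2.boundingRect(c); q=[]
        for z in(.058,.038):
            X=onplane(p,e[0],z); pts=np.array([proj(p,X+.024*np.array([np.cos(t),np.sin(t),0])) for t in np.linspace(0,6.28,90)],np.float32); f=cv2.fitEllipse(pts); q.append((X.round(3).tolist(),np.round(f[1],1),round(f[2])))
        print(np.round(e[0]),np.round(e[1],1),round(e[2]),'bb',b,q)
# uncapped neck
X=onplane(p,(325,173),.056);print(X)
```

```text
[ 0.58154291 -0.06235002  0.056     ]
```

Run:
```python
from h import *
im=cv2.imread('pics/w1.png')[:,:,::-1].copy(); p=eyes.camera_params('wrist')
h=cv2.cvtColor(im,cv2.COLOR_RGB2HSV); print([h[y,x].tolist() for x,y in((395,232),(460,150),(388,97),(180,87),(420,60))])
cv2.imwrite('pics/w1b.png',cv2.resize(im[60:270,310:520],None,fx=2.8,fy=2.8,interpolation=cv2.INTER_CUBIC)[:,:,::-1])
m=cv2.inRange(h,np.array((100,150,150)),np.array((120,255,255)))
cs,_=cv2.findContours(m,cv2.RETR_EXTERNAL,cv2.CHAIN_APPROX_NONE)
for c in cs:
    a=cv2.contourArea(c)
    if 900<a<6000:
        e=cv2.fitEllipse(cv2.convexHull(c)); q=[]
        for z in(.058,.038):
            X=onplane(p,e[0],z); pts=np.array([proj(p,X+.024*np.array([np.cos(t),np.sin(t),0])) for t in np.linspace(0,6.28,90)],np.float32); f=cv2.fitEllipse(pts); q.append((X.round(3).tolist(),np.round(f[1],1),round(f[2])))
        print(np.round(e[0]),np.round(e[1],1),round(e[2]),cv2.boundingRect(c),q)
```

```text
[[108, 149, 212], [108, 155, 214], [108, 151, 218], [108, 165, 213], [103, 16, 197]]
[577. 315.] [59.8 82.8] 67 (542, 282, 79, 65) [([0.887, -0.05, 0.058], array([36.4, 48.9]), 65), ([0.909, -0.053, 0.038], array([34.2, 46. ]), 65)]
[459. 148.] [50.2 56.2] 53 (432, 122, 55, 53) [([0.671, 0.021, 0.058], array([50.4, 57.2]), 47), ([0.679, 0.022, 0.038], array([47.4, 53.8]), 47)]
[388.  98.] [51.2 54.6] 33 (362, 73, 52, 53) [([0.591, 0.022, 0.058], array([55.2, 59.5]), 28), ([0.595, 0.023, 0.038], array([51.9, 55.9]), 28)]
[176.  88.] [51.8 62.2] 141 (148, 59, 56, 58) [([0.434, -0.067, 0.058], array([54.3, 62.1]), 145), ([0.428, -0.071, 0.038], array([51.1, 58.4]), 145)]
```

View pics/w1b.png

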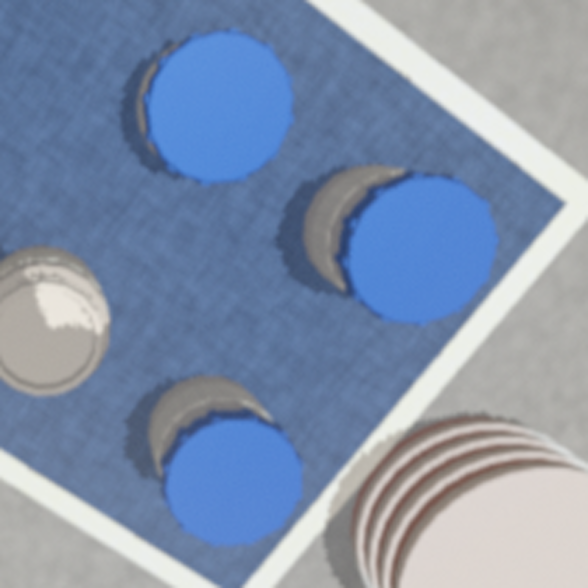

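Run:
```python
from h import *
im=cv2.imread('pics/w1.png')[:,:,::-1].copy(); p=eyes.camera_params('wrist'); ps=eyes.camera_params('scene');pt=eyes.camera_params('top')
h=cv2.cvtColor(im,cv2.COLOR_RGB2HSV)
m=cv2.inRange(h,np.array((102,135,160)),np.array((116,255,255)))
cs,_=cv2.findContours(m,cv2.RETR_EXTERNAL,cv2.CHAIN_APPROX_NONE)
def ell(P,X,nx,ny):
    # disc centred X with normal n
    n=np.array([nx,ny,1.]);n/=np.linalg.norm(n);u=np.cross(n,[0,1,0]);u/=np.linalg.norm(u);v=np.cross(n,u)
    return cv2.fitEllipse(np.array([proj(P,X+.024*(np.cos(t)*u+np.sin(t)*v)) for t in np.linspace(0,6.28,90)],np.float32))
fmt=lambda e:(np.round(e[0],1).tolist(),np.round(e[1],1).tolist(),round(e[2]))
for c in cs:
    if 900<cv2.contourArea(c)<6000:
        e=cv2.fitEllipse(cv2.convexHull(c)); print('meas',fmt(e),'level',fmt(ell(p,onplane(p,e[0],.058),0,0)),onplane(p,e[0],.058).round(3))
t=np.tan(np.radians(24))
for a in range(0,360,45): 
    X=np.array([.6699,-.0777,.0601]); print(a,'wrist',fmt(ell(p,X,t*np.cos(np.radians(a)),t*np.sin(np.radians(a)))),'scene',fmt(ell(ps,X,t*np.cos(np.radians(a)),t*np.sin(np.radians(a)))))
for n,P in(('scene0',ps),('top0',pt)):
    I=cv2.imread(f'pics/{n}.png')[:,:,::-1].copy(); mm=cv2.inRange(cv2.cvtColor(I,cv2.COLOR_RGB2HSV),np.array((95,150,150)),np.array((125,255,255)))
    for c in cv2.findContours(mm,cv2.RETR_EXTERNAL,cv2.CHAIN_APPROX_NONE)[0]:
        if 120<cv2.contourArea(c)<500: print(n,fmt(cv2.fitEllipse(cv2.convexHull(c))))
```

```text
meas ([393.0, 231.0], [45.6, 49.9], 70) level ([393.0, 230.4], [45.4, 50.4], 70) [ 0.668 -0.075  0.058]
meas ([459.7, 148.6], [50.6, 57.3], 49) level ([459.7, 148.0], [50.4, 57.2], 47) [0.671 0.021 0.058]
meas ([387.8, 97.7], [52.5, 56.2], 23) level ([387.9, 97.0], [55.2, 59.5], 28) [0.591 0.022 0.058]
meas ([174.5, 88.6], [48.5, 63.1], 142) level ([174.4, 87.8], [54.2, 62.0], 145) [ 0.434 -0.068  0.058]
0 wrist ([393.6, 234.2], [33.9, 50.2], 49) scene ([332.3, 243.7], [18.0, 19.1], 145)
45 wrist ([393.4, 234.6], [39.6, 49.9], 26) scene ([332.3, 243.7], [15.3, 19.1], 135)
90 wrist ([393.6, 234.9], [46.3, 50.0], 180) scene ([332.3, 243.7], [12.5, 19.1], 116)
135 wrist ([394.1, 235.0], [49.8, 50.9], 119) scene ([332.3, 243.7], [11.1, 19.0], 94)
180 wrist ([394.5, 234.7], [48.8, 51.1], 120) scene ([332.4, 243.7], [12.0, 19.0], 71)
225 wrist ([394.6, 234.3], [43.4, 51.2], 115) scene ([332.4, 243.7], [14.7, 19.0], 52)
270 wrist ([394.4, 234.1], [36.7, 51.1], 96) scene ([332.4, 243.7], [17.6, 19.1], 38)
315 wrist ([394.0, 234.0], [32.8, 50.7], 73) scene ([332.3, 243.7], [19.0, 19.0], 78)
scene0 ([185.9, 296.0], [12.5, 15.0], 53)
scene0 ([332.5, 243.6], [17.2, 19.6], 91)
scene0 ([362.1, 224.7], [15.3, 19.6], 105)
scene0 ([343.8, 209.2], [15.3, 18.8], 93)
scene0 ([282.2, 184.8], [13.1, 18.3], 77)
scene0 ([310.4, 168.2], [12.5, 16.8], 95)
top0 ([335.3, 245.1], [16.0, 16.2], 128)
top0 ([300.1, 243.3], [15.8, 16.3], 79)
top0 ([305.1, 189.0], [15.6, 15.9], 108)
top0 ([340.3, 163.6], [15.4, 16.1], 109)
top0 ([306.7, 161.7], [15.4, 15.7], 74)
```

All four tall caps match level discs (45.6×49.9 px measured against 45.4×50.4 for the doubtful one). So there are four sound pots, plus the short one and the open one as faults. I start with the open pot at about (0.584, -0.068).

Call:
carry_out --increments '[0.014, 0.02, -0.5, 0, 0, 0, 0.014, 0.02, -0.5, 0, 0, 0, 0.014, 0.02, -0.5, 0, 0, 0, 0.014, 0.02, -0.7, 0, 0, 0, 0.014, 0.02, -0.8, 0, 0, 0, 0.014, 0.02, -0.863, 0, 0, 0, 0.014, 0.02, -0.863, 0, 0, 0]'

```text
time: 2.45
eef_pos: [0.5823, -0.0689, 0.0307]
orientation: [-179.9, -0.1, 121.9]
ft_force: [0.1, 1.4, 0.4]
grip_width: 0.0852
grasp_force: 0.0
```

Call:
carry_out --increments '[0, 0, 0, 0, 0, 0, 0, 0, 0, 0, 0, 0, 0, 0, 0, 0, 0, 0, 0, 0, 0, 0, 0, 0, 0, 0, 0, 0, 0, 0, 0, 0, 0, 0, 0, 0, 0, 0, 0, 0, 0, 0, 0, 0, 0, 0, 0, 0]' --grip 0 --squeeze 40

```text
time: 3.25
eef_pos: [0.5846, -0.0682, 0.0342]
orientation: [179.9, 0.1, 122.0]
ft_force: [-3.6, -1.2, 12.0]
grip_width: 0.0411
grasp_force: 39.8
```

Run:
```python
from h import *
im=eyes.camera('wrist'); o=sensors.get_obs(); print(o['time'],o['eef_pos'],o['ft_force'],o['grip_width'],o['grasp_force'])
cv2.imwrite('pics/w2.png',im[:,:,::-1])
```

```text
3.3 [ 0.58455167 -0.06826624  0.03419259] [-3.44039567 -0.51485897 11.54639643] 0.041177575519817364 39.84261957681156
```

View pics/w2.png

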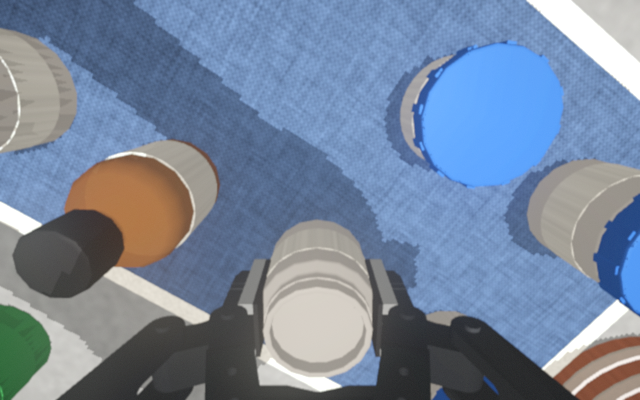

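The open pot sits well between the pads (about (318,300)). Next: lift it and take it to the tray.

Call:
carry_out --increments '[0, 0, 0.2, 0, 0, 0, 0, 0, 0.4, 0, 0, 0, 0, 0, 0.5, 0, 0, 0, -0.1, -0.2, 0.5, 0, 0, 0, -0.2, -0.4, 0.5, 0, 0, 0, -0.3, -0.6, 0.5, 0, 0, 0, -0.4, -0.8, 0.5, 0, 0, 0, -0.52, -0.98, 0.5, 0, 0, 0]'

```text
time: 4.1
eef_pos: [0.4674, -0.2911, 0.1583]
orientation: [180.0, 0.1, 122.0]
ft_force: [0.8, 0.3, -1.4]
grip_width: 0.0415
grasp_force: 42.1
```

Run:
```python
from h import *
o=sensors.get_obs(); print(o['time'],o['eef_pos'],o['orientation'],o['grip_width'],o['grasp_force'])
p=eyes.camera_params('wrist'); im=eyes.camera('wrist'); cv2.imwrite('pics/w3.png',im[:,:,::-1])
pt=eyes.camera_params('top'); T=eyes.camera('top'); cv2.imwrite('pics/top1.png',T[:,:,::-1])
b,_=blobs(T,(95,150,150),(125,255,255),60,600)
for c,s in b: print(c.round(1),onplane(pt,c,.058).round(4))
```

```text
4.1 [ 0.46736033 -0.29112914  0.15825056] [1.79983573e+02 6.64005681e-02 1.22027712e+02] 0.041483448878733564 42.138248017631255
[306.7 161.7] [0.6737 0.0189 0.058 ]
[340.3 163.6] [ 0.67   -0.0782  0.058 ]
[477.8 181.2] [ 0.627  -0.4718  0.058 ]
[305.1 189. ] [0.5944 0.0215 0.058 ]
[300.3 243.4] [0.4388 0.0316 0.058 ]
[335.3 245.2] [ 0.4358 -0.0679  0.058 ]
```

View pics/w3.png

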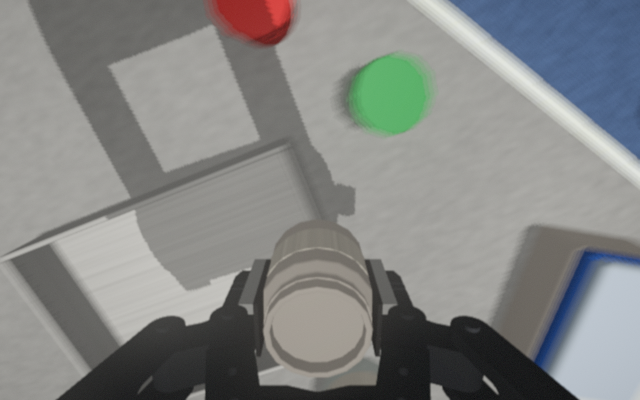

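Call:
carry_out --increments '[0, -0.21, 0, 0, 0, 0, 0, -0.21, 0, 0, 0, 0, 0, -0.21, 0, 0, 0, 0, 0, -0.21, -0.2, 0, 0, 0, 0, -0.21, -0.35, 0, 0, 0, 0, -0.21, -0.43, 0, 0, 0, 0, -0.21, -0.468, 0, 0, 0, 0, -0.21, -0.468, 0, 0, 0]'

```text
time: 5.0
eef_pos: [0.4685, -0.3411, 0.0403]
orientation: [-180.0, -0.1, 122.1]
ft_force: [0.5, -0.5, -1.2]
grip_width: 0.0412
grasp_force: 42.1
```

Call:
carry_out --increments '[0, 0, 0, 0, 0, 0, 0, 0, 0, 0, 0, 0, 0, 0, 0, 0, 0, 0, 0, 0, 0, 0, 0, 0, 0, 0, 0.1, 0, 0, 0, 0, 0, 0.25, 0, 0, 0, 0, 0, 0.45, 0, 0, 0, 0, 0, 0.6, 0, 0, 0]' --grip 0.75

```text
time: 5.8
eef_pos: [0.4687, -0.3421, 0.1955]
orientation: [179.9, 0.2, 122.0]
ft_force: [1.2, -0.3, -0.9]
grip_width: 0.064
grasp_force: 0.0
```

Call:
carry_out --increments '[0.51, 1.0, 0, 0, 0, 0, 0.51, 1.0, 0, 0, 0, 0, 0.51, 1.0, 0, 0, 0, 0, 0.51, 1.0, 0, 0, 0, 0, 0.51, 1.0, 0, 0, 0, 0, 0.51, 1.0, 0, 0, 0, 0, 0.51, 1.0, 0, 0, 0, 0, 0.51, 1.0, 0, 0, 0, 0]' --grip 0.85

```text
time: 6.6
eef_pos: [0.5962, -0.0914, 0.192]
orientation: [179.9, 0.1, 122.1]
ft_force: [-0.7, -0.0, 1.5]
grip_width: 0.0725
grasp_force: 0.0
```

Call:
carry_out --increments '[0, 0.458, 0, 0, 0, 0, 0, 0.458, 0, 0, 0, 0, 0, 0.458, 0, 0, 0, 0, 0, 0.458, 0, 0, 0, 0, 0, 0.458, 0, 0, 0, 0]'

```text
time: 7.1
eef_pos: [0.5959, 0.0213, 0.1911]
orientation: [180.0, 0.1, 122.0]
ft_force: [-0.6, -0.0, 0.3]
grip_width: 0.0726
grasp_force: 0.0
```

```bash
cat >> h.py <<'E'
def caps(z,hs=(100,120,110)):
    p=eyes.camera_params('wrist'); o=sensors.get_obs(); im=eyes.camera('wrist'); print('t',o['time'],'tcp',o['eef_pos'].round(4))
    m=cv2.inRange(cv2.cvtColor(im,cv2.COLOR_RGB2HSV),np.array((102,135,140)),np.array((116,255,255)))
    for c in cv2.findContours(m,cv2.RETR_EXTERNAL,cv2.CHAIN_APPROX_NONE)[0]:
        if 900<cv2.contourArea(c)<9000:
            e=cv2.fitEllipse(cv2.convexHull(c)); X=onplane(p,e[0],z); print(np.round(e[0]),np.round(e[1]),X.round(4),'d',(X-o['eef_pos'])[:2].round(4))
    return im
E
python3 - <<'E'
from h import *
caps(.038)
E
```

```text
t 7.1 tcp [0.5959 0.0213 0.1911]
[330. 330.] [45. 55.] [ 0.6769 -0.0863  0.038 ] d [ 0.081  -0.1076]
[397. 247.] [54. 61.] [0.6803 0.0171 0.038 ] d [ 0.0844 -0.0042]
[320. 189.] [54. 56.] [0.5957 0.0258 0.038 ] d [-0.0002  0.0045]
[ 83. 175.] [33. 69.] [ 0.4268 -0.0663  0.038 ] d [-0.1691 -0.0876]
[123.  85.] [30. 69.] [0.428  0.0157 0.038 ] d [-0.1679 -0.0056]
```

Call:
carry_out --increments '[0, 0.01, -0.2, 0, 0, 0, 0, 0.01, -0.4, 0, 0, 0, 0, 0.01, -0.55, 0, 0, 0, 0, 0.01, -0.656, 0, 0, 0, 0, 0.01, -0.656, 0, 0, 0]'

```text
time: 7.65
eef_pos: [0.594, 0.0235, 0.0231]
orientation: [-179.7, -0.2, 121.9]
ft_force: [0.1, -1.3, 0.9]
grip_width: 0.073
grasp_force: 0.0
```

Call:
carry_out --increments '[0, 0, 0, 0, 0, 0, 0, 0, 0, 0, 0, 0, 0, 0, 0, 0, 0, 0, 0, 0, 0, 0, 0, 0, 0, 0, 0, 0, 0, 0, 0, 0, 0.2, 0, 0, 0, 0, 0, 0.4, 0, 0, 0, 0, 0, 0.55, 0, 0, 0]' --grip 0

```text
time: 8.45
eef_pos: [0.5963, 0.025, 0.1685]
orientation: [179.8, 0.1, 122.0]
ft_force: [-0.2, 0.2, -0.7]
grip_width: 0.0463
grasp_force: 41.7
```

Call:
carry_out --increments '[-0.39, -0.92, 0, 0, 0, 0, -0.39, -0.92, 0, 0, 0, 0, -0.39, -0.92, 0, 0, 0, 0, -0.39, -0.92, 0, 0, 0, 0, -0.39, -0.92, 0, 0, 0, 0, -0.39, -0.92, 0, 0, 0, 0, -0.39, -0.92, 0, 0, 0, 0]'

```text
time: 9.15
eef_pos: [0.498, -0.2061, 0.1651]
orientation: [180.0, 0.1, 121.9]
ft_force: [1.4, 0.2, -1.0]
grip_width: 0.0466
grasp_force: 41.8
```

Call:
carry_out --increments '[-0.385, -0.92, 0, 0, 0, 0, -0.385, -0.92, 0, 0, 0, 0, -0.385, -0.92, 0, 0, 0, 0, -0.385, -0.92, 0, 0, 0, 0, -0.385, -0.92, 0, 0, 0, 0, -0.385, -0.92, 0, 0, 0, 0, -0.385, -0.92, 0, 0, 0, 0]'

```text
time: 9.85
eef_pos: [0.4025, -0.4349, 0.1642]
orientation: [180.0, 0.0, 122.0]
ft_force: [0.7, 1.5, -0.2]
grip_width: 0.0467
grasp_force: 41.8
```

Run:
```python
from h import *
im=caps(.15); cv2.imwrite('pics/w4.png',im[:,:,::-1])
```

```text
t 9.85 tcp [ 0.4025 -0.4349  0.1642]
```

View pics/w4.png

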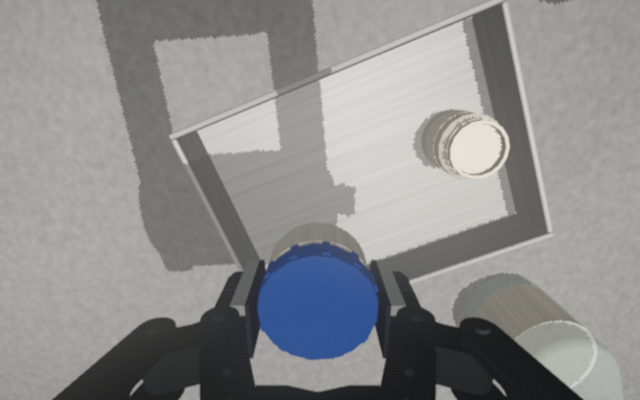

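The open pot stands upright in the tray at (470,145), and the capped short pot is held at (318,300) above the middle. Lowering it.

Call:
carry_out --increments '[0, 0, -0.2, 0, 0, 0, 0, 0, -0.35, 0, 0, 0, 0, 0, -0.45, 0, 0, 0, 0, 0, -0.53, 0, 0, 0, 0, 0, -0.53, 0, 0, 0, 0, 0, -0.53, 0, 0, 0]'

```text
time: 10.5
eef_pos: [0.4032, -0.4337, 0.0319]
orientation: [180.0, -0.0, 122.1]
ft_force: [0.5, 0.0, -1.4]
grip_width: 0.0464
grasp_force: 46.0
```

Call:
carry_out --increments '[0, 0, 0, 0, 0, 0, 0, 0, 0, 0, 0, 0, 0, 0, 0, 0, 0, 0, 0, 0, 0, 0, 0, 0, 0, 0, 0.1, 0, 0, 0, 0, 0, 0.25, 0, 0, 0, 0, 0, 0.45, 0, 0, 0, 0, 0, 0.65, 0, 0, 0]' --grip 0.75

```text
time: 11.3
eef_pos: [0.4018, -0.4346, 0.1957]
orientation: [-180.0, -0.0, 122.0]
ft_force: [0.2, -1.6, 0.9]
grip_width: 0.0639
grasp_force: 0.0
```

Call:
carry_out --increments '[0.132, 1.0, 0, 0, 0, 0, 0.132, 1.0, 0, 0, 0, 0, 0.132, 1.0, 0, 0, 0, 0, 0.132, 1.0, 0, 0, 0, 0, 0.132, 1.0, 0, 0, 0, 0, 0.132, 1.0, 0, 0, 0, 0, 0.132, 1.0, 0, 0, 0, 0]' --grip 0.85

```text
time: 12.0
eef_pos: [0.4354, -0.1841, 0.1945]
orientation: [180.0, 0.1, 122.1]
ft_force: [0.5, -0.4, 0.6]
grip_width: 0.073
grasp_force: 0.0
```

Call:
carry_out --increments '[0, 0.466, 0, 0, 0, 0, 0, 0.466, 0, 0, 0, 0, 0, 0.466, 0, 0, 0, 0, 0, 0.466, 0, 0, 0, 0, 0, 0.466, 0, 0, 0, 0]'

```text
time: 12.5
eef_pos: [0.4353, -0.0695, 0.1941]
orientation: [-180.0, 0.0, 122.0]
ft_force: [0.3, -0.6, 0.5]
grip_width: 0.0726
grasp_force: 0.0
```

Run:
```python
from h import *
im=caps(.058); cv2.imwrite('pics/w5.png',im[:,:,::-1])
```

```text
t 12.5 tcp [ 0.4353 -0.0695  0.1941]
[620. 254.] [48. 66.] [0.6699 0.0225 0.058 ] d [0.2345 0.0919]
[320. 193.] [59. 62.] [ 0.434  -0.0642  0.058 ] d [-0.0014  0.0053]
[398.  81.] [68. 75.] [0.4366 0.0341 0.058 ] d [0.0012 0.1035]
```

View pics/w5.png

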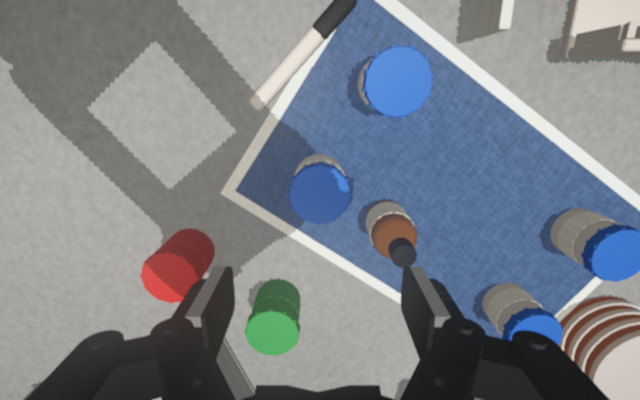

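The cap at (320,193) is round and level, with the dropper at (398,235) and clear of the fingers. I take this pot to pad 4.

Call:
carry_out --increments '[-0.002, 0.012, -0.2, 0, 0, 0, -0.002, 0.012, -0.4, 0, 0, 0, -0.002, 0.012, -0.5, 0, 0, 0, -0.002, 0.012, -0.592, 0, 0, 0, -0.002, 0.012, -0.592, 0, 0, 0]'

```text
time: 13.05
eef_pos: [0.4332, -0.0663, 0.0435]
orientation: [-179.8, -0.2, 121.9]
ft_force: [0.4, 0.6, 0.8]
grip_width: 0.0724
grasp_force: 0.0
```

Call:
carry_out --increments '[0, 0, 0, 0, 0, 0, 0, 0, 0, 0, 0, 0, 0, 0, 0, 0, 0, 0, 0, 0, 0, 0, 0, 0, 0, 0, 0, 0, 0, 0, 0, 0, 0.2, 0, 0, 0, 0, 0, 0.4, 0, 0, 0, 0, 0, 0.5, 0, 0, 0]' --grip 0

```text
time: 13.85
eef_pos: [0.4356, -0.0658, 0.1759]
orientation: [179.8, 0.2, 122.0]
ft_force: [0.6, -0.3, -1.9]
grip_width: 0.0468
grasp_force: 42.0
```

Call:
carry_out --increments '[0.13, 0.9, 0, 0, 0, 0, 0.13, 0.9, 0, 0, 0, 0, 0.13, 0.9, 0, 0, 0, 0, 0.13, 0.9, 0, 0, 0, 0, 0.13, 0.9, 0, 0, 0, 0, 0.13, 0.9, 0, 0, 0, 0, 0.13, 0.9, 0, 0, 0, 0]'

```text
time: 14.55
eef_pos: [0.4671, 0.1599, 0.1715]
orientation: [180.0, 0.0, 122.1]
ft_force: [-0.7, 0.3, -1.3]
grip_width: 0.047
grasp_force: 42.1
```

Call:
carry_out --increments '[0.13, 0.9, 0, 0, 0, 0, 0.13, 0.9, 0, 0, 0, 0, 0.13, 0.9, 0, 0, 0, 0, 0.13, 0.9, 0, 0, 0, 0, 0.13, 0.9, 0, 0, 0, 0, 0.13, 0.9, 0, 0, 0, 0, 0.13, 0.9, 0, 0, 0, 0]'

```text
time: 15.25
eef_pos: [0.4999, 0.3837, 0.1711]
orientation: [-180.0, 0.0, 122.0]
ft_force: [0.7, -0.8, -1.1]
grip_width: 0.0469
grasp_force: 42.1
```

Run:
```python
from h import *
o=sensors.get_obs(); caps(o['eef_pos'][2]+.012)
p=eyes.camera_params('wrist')
for n,X in(('pad1',(.5953,.2337,.01)),('pad2',(.5636,.2841,.01)),('pad3',(.532,.3351,.01))):
    print(n,proj(p,X).round(1))
im=eyes.camera('wrist'); cv2.imwrite('pics/w6.png',im[:,:,::-1])
m=cv2.inRange(cv2.cvtColor(im,cv2.COLOR_RGB2GRAY)[:260],0,45); n,l,s,c=cv2.connectedComponentsWithStats(m)
for i in range(1,n):
    if s[i][4]>700: print('dark',c[i].round(1),s[i],onplane(p,c[i],.01).round(4))
```

```text
t 15.25 tcp [0.4999 0.3837 0.1711]
pad1 [319.  360.8]
pad2 [318.9 310.1]
pad3 [319.3 252.8]
```

Run:
```python
from h import *
im=cv2.imread('pics/w6.png')[:,:,::-1].copy(); g=cv2.cvtColor(im,cv2.COLOR_RGB2GRAY); p=eyes.camera_params('wrist'); o=sensors.get_obs()
print(proj(p,(.5002,.3858,.01)),[int(g[y,320]) for y in range(20,400,20)],[int(v) for v in g[190,200:440:10]])
h=cv2.cvtColor(im,cv2.COLOR_RGB2HSV);print([h[y,320].tolist() for y in(270,300,330)])
for t in(60,80,100):
    m=cv2.inRange(g[:235,250:390],0,t); n,l,s,c=cv2.connectedComponentsWithStats(m)
    for i in range(1,n):
        if s[i][4]>500: print(t,c[i]+[250,0],s[i],onplane(p,c[i]+[250,0],.01).round(4))
m=cv2.inRange(h,np.array((102,135,60)),np.array((116,255,255))); m[:,:230]=0;m[:,410:]=0
for c in cv2.findContours(m,cv2.RETR_EXTERNAL,cv2.CHAIN_APPROX_NONE)[0]:
    if cv2.contourArea(c)>900: e=cv2.fitEllipse(cv2.convexHull(c)); X=onplane(p,e[0],o['eef_pos'][2]+.012); print('cap',e,X,X-o['eef_pos'])
```

```text
[319.32819787 188.3341061 ] [154, 153, 155, 157, 127, 216, 216, 88, 82, 71, 118, 108, 84, 79, 75, 76, 78, 79, 189] [111, 156, 157, 156, 157, 156, 158, 158, 156, 147, 68, 71, 72, 76, 79, 155, 216, 216, 217, 216, 120, 189, 159, 165]
[[110, 155, 140], [110, 168, 138], [110, 158, 137]]
80 [314.75377229 191.78052126] [  42  164   55   46 1458] [0.4985 0.3812 0.01  ]
100 [319.79943159 184.77222899] [  41  158   58   53 2463] [0.4989 0.3886 0.01  ]
cap ((316.2373962402344, 307.9787292480469), (105.21926879882812, 123.57083892822266), 97.02848052978516) [0.49727349 0.38637475 0.18336983] [-0.00272671  0.00331146  0.012     ]
```

Call:
carry_out --increments '[0, 0, -0.15, 0, 0, 0, 0, 0, -0.3, 0, 0, 0, 0, 0, -0.4, 0, 0, 0, 0, 0, -0.453, 0, 0, 0, 0, 0, -0.453, 0, 0, 0, 0, 0, -0.453, 0, 0, 0]'

```text
time: 15.95
eef_pos: [0.5002, 0.384, 0.0587]
orientation: [179.9, 0.0, 122.0]
ft_force: [0.3, 0.4, -0.3]
grip_width: 0.047
grasp_force: 44.0
```

Call:
carry_out --increments '[0, 0, 0, 0, 0, 0, 0, 0, 0, 0, 0, 0, 0, 0, 0, 0, 0, 0, 0, 0, 0, 0, 0, 0, 0, 0, 0.1, 0, 0, 0, 0, 0, 0.25, 0, 0, 0, 0, 0, 0.45, 0, 0, 0, 0, 0, 0.6, 0, 0, 0]' --grip 0.75

```text
time: 16.75
eef_pos: [0.4997, 0.3846, 0.2108]
orientation: [179.9, 0.0, 122.0]
ft_force: [-0.0, 0.5, -0.2]
grip_width: 0.0643
grasp_force: 0.0
```

Call:
carry_out --increments '[-0.13, -0.72, 0, 0, 0, 0, -0.13, -0.72, 0, 0, 0, 0, -0.13, -0.72, 0, 0, 0, 0, -0.13, -0.72, 0, 0, 0, 0, -0.13, -0.72, 0, 0, 0, 0, -0.13, -0.72, 0, 0, 0, 0, -0.13, -0.72, 0, 0, 0, 0]' --grip 0.85

```text
time: 17.45
eef_pos: [0.4673, 0.2052, 0.2079]
orientation: [180.0, -0.0, 122.0]
ft_force: [0.0, -0.8, 0.2]
grip_width: 0.0725
grasp_force: 0.0
```

Call:
carry_out --increments '[-0.12, -0.69, 0, 0, 0, 0, -0.12, -0.69, 0, 0, 0, 0, -0.12, -0.69, 0, 0, 0, 0, -0.12, -0.69, 0, 0, 0, 0, -0.12, -0.69, 0, 0, 0, 0, -0.12, -0.69, 0, 0, 0, 0]'

```text
time: 18.05
eef_pos: [0.4375, 0.0325, 0.2078]
orientation: [180.0, -0.0, 122.0]
ft_force: [-0.2, 0.4, -0.7]
grip_width: 0.0723
grasp_force: 0.0
```

Run:
```python
from h import *
caps(.058)
pt=eyes.camera_params('top'); T=eyes.camera('top')
b,_=blobs(T,(95,140,130),(125,255,255),60,600)
for c,s in b: print(c.round(1),s[4],onplane(pt,c,.058).round(4),onplane(pt,c,.068).round(4))
```

```text
t 18.05 tcp [0.4375 0.0325 0.2078]
[524. 327.] [34. 52.] [0.6685 0.026  0.058 ] d [ 0.231  -0.0065]
[320. 192.] [55. 58.] [0.4376 0.0355 0.058 ] d [0.0001 0.003 ]
[306.6 161.7] 204 [0.6738 0.0192 0.058 ] [0.6721 0.0188 0.068 ]
[340.3 163.6] 204 [ 0.6701 -0.0781  0.058 ] [ 0.6684 -0.0777  0.068 ]
[477.7 181.2] 100 [ 0.627  -0.4717  0.058 ] [ 0.6256 -0.4683  0.068 ]
[177.5 218.9] 206 [0.5005 0.3845 0.058 ] [0.5001 0.3813 0.068 ]
[463.7 259.6] 210 [ 0.4037 -0.4296  0.058 ] [ 0.404  -0.4265  0.068 ]
```

Call:
carry_out --increments '[0, 0.002, -0.2, 0, 0, 0, 0, 0.002, -0.4, 0, 0, 0, 0, 0.002, -0.55, 0, 0, 0, 0, 0.002, -0.647, 0, 0, 0, 0, 0.002, -0.647, 0, 0, 0]'

```text
time: 18.65
eef_pos: [0.4355, 0.0338, 0.0432]
orientation: [-179.7, -0.2, 122.1]
ft_force: [-1.0, -0.8, 1.6]
grip_width: 0.0725
grasp_force: 0.0
```

Call:
carry_out --increments '[0, 0, 0, 0, 0, 0, 0, 0, 0, 0, 0, 0, 0, 0, 0, 0, 0, 0, 0, 0, 0, 0, 0, 0, 0, 0, 0, 0, 0, 0, 0, 0, 0.2, 0, 0, 0, 0, 0, 0.4, 0, 0, 0, 0, 0, 0.5, 0, 0, 0]' --grip 0

```text
time: 19.45
eef_pos: [0.4382, 0.0325, 0.1762]
orientation: [179.7, 0.2, 122.0]
ft_force: [0.9, -0.1, -0.9]
grip_width: 0.0468
grasp_force: 41.9
```

Call:
carry_out --increments '[0.19, 0.61, 0, 0, 0, 0, 0.19, 0.61, 0, 0, 0, 0, 0.19, 0.61, 0, 0, 0, 0, 0.19, 0.61, 0, 0, 0, 0, 0.19, 0.61, 0, 0, 0, 0, 0.19, 0.61, 0, 0, 0, 0]'

```text
time: 20.05
eef_pos: [0.4844, 0.1845, 0.1715]
orientation: [180.0, 0.0, 122.0]
ft_force: [-0.2, -1.0, -0.2]
grip_width: 0.0466
grasp_force: 41.9
```

Call:
carry_out --increments '[0.185, 0.61, 0, 0, 0, 0, 0.185, 0.61, 0, 0, 0, 0, 0.185, 0.61, 0, 0, 0, 0, 0.185, 0.61, 0, 0, 0, 0, 0.185, 0.61, 0, 0, 0, 0, 0.185, 0.61, 0, 0, 0, 0]'

```text
time: 20.65
eef_pos: [0.5309, 0.3358, 0.1713]
orientation: [-180.0, 0.0, 121.9]
ft_force: [-0.9, -0.2, -1.2]
grip_width: 0.0464
grasp_force: 42.0
```

Call:
carry_out --increments '[0, 0.005, -0.15, 0, 0, 0, 0, 0.005, -0.3, 0, 0, 0, 0, 0.005, -0.4, 0, 0, 0, 0, 0.005, -0.453, 0, 0, 0, 0, 0.005, -0.453, 0, 0, 0, 0, 0.005, -0.453, 0, 0, 0]'

```text
time: 21.25
eef_pos: [0.5314, 0.338, 0.0589]
orientation: [179.9, 0.0, 122.0]
ft_force: [0.2, -0.1, 0.1]
grip_width: 0.0467
grasp_force: 44.4
```

Call:
carry_out --increments '[0, 0, 0, 0, 0, 0, 0, 0, 0, 0, 0, 0, 0, 0, 0, 0, 0, 0, 0, 0, 0, 0, 0, 0, 0, 0, 0.1, 0, 0, 0, 0, 0, 0.25, 0, 0, 0, 0, 0, 0.45, 0, 0, 0, 0, 0, 0.6, 0, 0, 0]' --grip 0.75

```text
time: 22.05
eef_pos: [0.5309, 0.3389, 0.2108]
orientation: [179.9, 0.0, 122.0]
ft_force: [0.3, 0.9, -0.2]
grip_width: 0.0641
grasp_force: 0.0
```

Call:
carry_out --increments '[0.284, -0.63, 0, 0, 0, 0, 0.284, -0.63, 0, 0, 0, 0, 0.284, -0.63, 0, 0, 0, 0, 0.284, -0.63, 0, 0, 0, 0, 0.284, -0.63, 0, 0, 0, 0, 0.284, -0.63, 0, 0, 0, 0]' --grip 0.85

```text
time: 22.65
eef_pos: [0.6019, 0.1812, 0.2077]
orientation: [-180.0, -0.0, 122.0]
ft_force: [-0.1, -0.1, 0.1]
grip_width: 0.0725
grasp_force: 0.0
```

Call:
carry_out --increments '[0.284, -0.64, 0, 0, 0, 0, 0.284, -0.64, 0, 0, 0, 0, 0.284, -0.64, 0, 0, 0, 0, 0.284, -0.64, 0, 0, 0, 0, 0.284, -0.64, 0, 0, 0, 0, 0.284, -0.64, 0, 0, 0, 0]'

```text
time: 23.25
eef_pos: [0.6728, 0.0223, 0.2076]
orientation: [-180.0, -0.0, 122.0]
ft_force: [-0.3, 0.8, -0.5]
grip_width: 0.0726
grasp_force: 0.0
```

Run:
```python
from h import *
caps(.058)
pt=eyes.camera_params('top'); T=eyes.camera('top')
b,_=blobs(T,(95,140,130),(125,255,255),60,600)
for c,s in b: print(c.round(1),s[4],onplane(pt,c,.058).round(4),onplane(pt,c,.068).round(4))
```

```text
t 23.25 tcp [0.6728 0.0223 0.2076]
[257. 281.] [45. 52.] [ 0.6692 -0.0735  0.058 ] d [-0.0036 -0.0958]
[317. 194.] [57. 58.] [0.6716 0.0229 0.058 ] d [-0.0012  0.0006]
[340.  159.2] 72 [ 0.6829 -0.0769  0.058 ] [ 0.681  -0.0765  0.068 ]
[477.7 181.2] 100 [ 0.627  -0.4717  0.058 ] [ 0.6256 -0.4683  0.068 ]
[193.9 208. ] 203 [0.5328 0.3391 0.058 ] [0.5321 0.3363 0.068 ]
[177.5 219. ] 205 [0.5004 0.3846 0.058 ] [0.5    0.3814 0.068 ]
[463.7 259.5] 209 [ 0.4038 -0.4297  0.058 ] [ 0.4041 -0.4266  0.068 ]
```

Call:
carry_out --increments '[-0.002, -0.004, -0.2, 0, 0, 0, -0.002, -0.004, -0.4, 0, 0, 0, -0.002, -0.004, -0.55, 0, 0, 0, -0.002, -0.004, -0.647, 0, 0, 0, -0.002, -0.004, -0.647, 0, 0, 0]'

```text
time: 23.85
eef_pos: [0.6703, 0.0219, 0.0426]
orientation: [-179.7, -0.2, 122.1]
ft_force: [-0.3, -0.0, 0.1]
grip_width: 0.0725
grasp_force: 0.0
```

Call:
carry_out --increments '[0, 0, 0, 0, 0, 0, 0, 0, 0, 0, 0, 0, 0, 0, 0, 0, 0, 0, 0, 0, 0, 0, 0, 0, 0, 0, 0, 0, 0, 0, 0, 0, 0.2, 0, 0, 0, 0, 0, 0.4, 0, 0, 0, 0, 0, 0.5, 0, 0, 0]' --grip 0

```text
time: 24.65
eef_pos: [0.6735, 0.0203, 0.1773]
orientation: [179.7, 0.2, 122.0]
ft_force: [-0.2, 0.0, -0.3]
grip_width: 0.0466
grasp_force: 41.9
```

Call:
carry_out --increments '[-0.218, 0.53, 0, 0, 0, 0, -0.218, 0.53, 0, 0, 0, 0, -0.218, 0.53, 0, 0, 0, 0, -0.218, 0.53, 0, 0, 0, 0, -0.218, 0.53, 0, 0, 0, 0]'

```text
time: 25.15
eef_pos: [0.6178, 0.1537, 0.1724]
orientation: [179.9, 0.1, 122.1]
ft_force: [0.6, 0.0, -0.7]
grip_width: 0.0469
grasp_force: 41.9
```

Call:
carry_out --increments '[-0.218, 0.53, 0, 0, 0, 0, -0.218, 0.53, 0, 0, 0, 0, -0.218, 0.53, 0, 0, 0, 0, -0.218, 0.53, 0, 0, 0, 0, -0.218, 0.53, 0, 0, 0, 0]'

```text
time: 25.65
eef_pos: [0.5638, 0.2851, 0.1715]
orientation: [180.0, 0.0, 122.0]
ft_force: [0.4, -1.0, -1.3]
grip_width: 0.0464
grasp_force: 41.9
```

Call:
carry_out --increments '[0, 0, -0.15, 0, 0, 0, 0, 0, -0.3, 0, 0, 0, 0, 0, -0.4, 0, 0, 0, 0, 0, -0.455, 0, 0, 0, 0, 0, -0.455, 0, 0, 0, 0, 0, -0.455, 0, 0, 0]'

```text
time: 26.25
eef_pos: [0.5644, 0.2842, 0.0578]
orientation: [180.0, 0.0, 121.9]
ft_force: [0.7, -0.6, -1.1]
grip_width: 0.0469
grasp_force: 45.1
```

Call:
carry_out --increments '[0, 0, 0, 0, 0, 0, 0, 0, 0, 0, 0, 0, 0, 0, 0, 0, 0, 0, 0, 0, 0, 0, 0, 0, 0, 0, 0.1, 0, 0, 0, 0, 0, 0.25, 0, 0, 0, 0, 0, 0.45, 0, 0, 0, 0, 0, 0.6, 0, 0, 0]' --grip 0.75

```text
time: 27.05
eef_pos: [0.5634, 0.2854, 0.2104]
orientation: [179.9, 0.0, 122.0]
ft_force: [1.2, -0.2, -0.4]
grip_width: 0.0644
grasp_force: 0.0
```

Call:
carry_out --increments '[0.213, -0.72, 0, 0, 0, 0, 0.213, -0.72, 0, 0, 0, 0, 0.213, -0.72, 0, 0, 0, 0, 0.213, -0.72, 0, 0, 0, 0, 0.213, -0.72, 0, 0, 0, 0, 0.213, -0.72, 0, 0, 0, 0, 0.213, -0.72, 0, 0, 0, 0]' --grip 0.8

```text
time: 27.75
eef_pos: [0.6164, 0.1061, 0.2073]
orientation: [180.0, -0.0, 122.0]
ft_force: [0.1, 0.2, 0.9]
grip_width: 0.0681
grasp_force: 0.0
```

Call:
carry_out --increments '[0.213, -0.725, 0, 0, 0, 0, 0.213, -0.725, 0, 0, 0, 0, 0.213, -0.725, 0, 0, 0, 0, 0.213, -0.725, 0, 0, 0, 0, 0.213, -0.725, 0, 0, 0, 0, 0.213, -0.725, 0, 0, 0, 0, 0.213, -0.725, 0, 0, 0, 0]'

```text
time: 28.45
eef_pos: [0.6698, -0.0743, 0.2074]
orientation: [-180.0, -0.0, 122.1]
ft_force: [0.1, 0.3, -0.3]
grip_width: 0.0685
grasp_force: 0.0
```

Run:
```python
from h import *
caps(.058)
pt=eyes.camera_params('top'); T=eyes.camera('top')
b,_=blobs(T,(95,140,130),(125,255,255),60,600)
for c,s in b: print(c.round(1),s[4],onplane(pt,c,.058).round(4),onplane(pt,c,.068).round(4))
```

```text
t 28.45 tcp [ 0.6698 -0.0743  0.2074]
[533. 294.] [ 82. 138.] [ 0.8825 -0.0497  0.058 ] d [0.2127 0.0246]
[315. 193.] [51. 59.] [ 0.6673 -0.074   0.058 ] d [-0.0025  0.0003]
[477.8 181.2] 99 [ 0.6272 -0.4717  0.058 ] [ 0.6257 -0.4683  0.068 ]
[213.5 197.3] 202 [0.5649 0.2841 0.058 ] [0.5639 0.2817 0.068 ]
[193.9 208.1] 202 [0.5327 0.3392 0.058 ] [0.532  0.3364 0.068 ]
[177.5 219. ] 205 [0.5004 0.3846 0.058 ] [0.5    0.3814 0.068 ]
[463.7 259.5] 209 [ 0.4038 -0.4297  0.058 ] [ 0.4041 -0.4266  0.068 ]
```

Call:
carry_out --increments '[-0.004, -0.006, -0.2, 0, 0, 0, -0.004, -0.006, -0.4, 0, 0, 0, -0.004, -0.006, -0.55, 0, 0, 0, -0.004, -0.006, -0.647, 0, 0, 0, -0.004, -0.006, -0.647, 0, 0, 0]'

```text
time: 29.05
eef_pos: [0.6671, -0.076, 0.0421]
orientation: [-179.8, -0.2, 122.1]
ft_force: [0.3, -0.1, -0.7]
grip_width: 0.0686
grasp_force: 0.0
```

Call:
carry_out --increments '[0, 0, 0, 0, 0, 0, 0, 0, 0, 0, 0, 0, 0, 0, 0, 0, 0, 0, 0, 0, 0, 0, 0, 0, 0, 0, 0, 0, 0, 0, 0, 0, 0.2, 0, 0, 0, 0, 0, 0.4, 0, 0, 0, 0, 0, 0.5, 0, 0, 0]' --grip 0

```text
time: 29.85
eef_pos: [0.6699, -0.0776, 0.1765]
orientation: [179.8, 0.3, 122.0]
ft_force: [-0.0, -0.7, -0.7]
grip_width: 0.0466
grasp_force: 41.7
```

Call:
carry_out --increments '[-0.148, 0.62, 0, 0, 0, 0, -0.148, 0.62, 0, 0, 0, 0, -0.148, 0.62, 0, 0, 0, 0, -0.148, 0.62, 0, 0, 0, 0, -0.148, 0.62, 0, 0, 0, 0, -0.148, 0.62, 0, 0, 0, 0]'

```text
time: 30.45
eef_pos: [0.6322, 0.0769, 0.1712]
orientation: [180.0, 0.0, 122.0]
ft_force: [-0.1, -0.1, -0.5]
grip_width: 0.0464
grasp_force: 41.7
```

Call:
carry_out --increments '[-0.148, 0.62, 0, 0, 0, 0, -0.148, 0.62, 0, 0, 0, 0, -0.148, 0.62, 0, 0, 0, 0, -0.148, 0.62, 0, 0, 0, 0, -0.148, 0.62, 0, 0, 0, 0, -0.148, 0.62, 0, 0, 0, 0]'

```text
time: 31.05
eef_pos: [0.5956, 0.231, 0.1705]
orientation: [-180.0, 0.0, 121.9]
ft_force: [-0.0, 0.4, 0.1]
grip_width: 0.0465
grasp_force: 41.7
```

Call:
carry_out --increments '[0, 0.016, -0.15, 0, 0, 0, 0, 0.016, -0.3, 0, 0, 0, 0, 0.016, -0.4, 0, 0, 0, 0, 0.016, -0.452, 0, 0, 0, 0, 0.016, -0.452, 0, 0, 0, 0, 0.016, -0.452, 0, 0, 0]'

```text
time: 31.65
eef_pos: [0.5957, 0.2353, 0.0581]
orientation: [180.0, 0.0, 121.9]
ft_force: [1.0, -0.3, 0.1]
grip_width: 0.0467
grasp_force: 44.2
```

Call:
carry_out --increments '[0, 0, 0, 0, 0, 0, 0, 0, 0, 0, 0, 0, 0, 0, 0, 0, 0, 0, 0, 0, 0, 0, 0, 0, 0, 0, 0.1, 0, 0, 0, 0, 0, 0.25, 0, 0, 0, 0, 0, 0.45, 0, 0, 0, 0, 0, 0.6, 0, 0, 0]' --grip 0.75

```text
time: 32.45
eef_pos: [0.595, 0.2367, 0.2107]
orientation: [179.9, 0.0, 122.0]
ft_force: [1.5, -0.1, 0.4]
grip_width: 0.0643
grasp_force: 0.0
```

Call:
carry_out --increments '[-0.78, -0.08, 0.2, 0, 0, 0, -0.78, -0.08, 0.2, 0, 0, 0, -0.78, -0.08, 0.2, 0, 0, 0, -0.78, -0.08, 0.2, 0, 0, 0, -0.78, -0.08, 0.2, 0, 0, 0, -0.78, -0.08, 0.2, 0, 0, 0, -0.78, -0.08, 0.2, 0, 0, 0]' --grip 0.5

```text
time: 33.15
eef_pos: [0.4005, 0.2166, 0.2574]
orientation: [-180.0, 0.0, 122.0]
ft_force: [-0.3, -0.3, -0.0]
grip_width: 0.0429
grasp_force: 0.0
```

Run:
```python
from h import *
o=sensors.get_obs(); print(o['time'],o['eef_pos'],o['orientation'])
p=eyes.camera_params('wrist'); im=eyes.camera('wrist'); cv2.imwrite('pics/w7.png',im[:,:,::-1]); np.save('pics/p7.npy',p,allow_pickle=True)
pt=eyes.camera_params('top'); T=eyes.camera('top'); cv2.imwrite('pics/top7.png',T[:,:,::-1])
b,_=blobs(T,(95,140,130),(125,255,255),60,600)
for c,s in b: print(c.round(1),s[4],onplane(pt,c,.068).round(4))
print('gate mid proj',proj(p,(.40,.215,.082)), 'slot ends', [proj(p,(.480-s*.53*.15,.267+s*.848*.15,.06)).round(1) for s in(-1,1)])
```

```text
33.15 [0.40047011 0.2165955  0.25735039] [-1.79996694e+02  4.99970071e-03  1.22007439e+02]
[477.7 181.2] 100 [ 0.6256 -0.4683  0.068 ]
[230.5 186.5] 203 [0.596  0.2345 0.068 ]
[213.5 197.4] 204 [0.5637 0.2816 0.068 ]
[193.9 208. ] 204 [0.5321 0.3362 0.068 ]
[177.5 218.9] 206 [0.5001 0.3813 0.068 ]
[463.6 259.6] 211 [ 0.4039 -0.4265  0.068 ]
gate mid proj [316.00136365 187.72602027] slot ends [array([404.7, 315.3]), array([ 4.341e+02, -4.000e-01])]
```

View pics/w7.png

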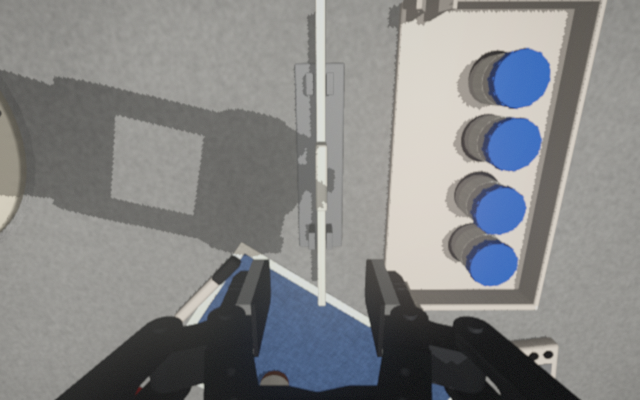

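All four sound pots stand on their pads. The gate runs vertically at column ~321, its tab at rows ~147–207, and the carrier is to the right. I'll measure the gate line and tab precisely.

Run:
```python
from h import *
im=cv2.imread('pics/w7.png')[:,:,::-1].copy(); p=np.load('pics/p7.npy',allow_pickle=True).item(); o=sensors.get_obs()
g=cv2.cvtColor(im,cv2.COLOR_RGB2GRAY).astype(int)
for r in list(range(5,140,22))+list(range(140,216,6))+list(range(222,312,14)):
    row=g[r,300:345]; k=np.where(row>190)[0]+300; print(r,(k.min(),k.max()) if len(k) else None,end=' ')
print()
for n,uv,z in(('near end',(321.5,306),.056),('panel mid row 100',(320,100),.056),('panel r250',(321.5,250),.056),('tab top row147',(321,147),.082),('tab row207',(321,207),.082)):
    X=onplane(p,uv,z); print(n,X.round(4))
cv2.imwrite('pics/w7b.png',cv2.resize(im[130:220,285:355],None,fx=6,fy=6,interpolation=cv2.INTER_CUBIC)[:,:,::-1])
```

```text
5 (np.int64(316), np.int64(324)) 27 (np.int64(316), np.int64(324)) 49 (np.int64(316), np.int64(324)) 71 (np.int64(317), np.int64(324)) 93 (np.int64(317), np.int64(324)) 115 (np.int64(317), np.int64(324)) 137 (np.int64(317), np.int64(324)) 140 (np.int64(317), np.int64(324)) 146 (np.int64(319), np.int64(325)) 152 (np.int64(317), np.int64(326)) 158 (np.int64(316), np.int64(326)) 164 (np.int64(317), np.int64(325)) 170 (np.int64(317), np.int64(325)) 176 (np.int64(317), np.int64(325)) 182 (np.int64(323), np.int64(325)) 188 None 194 None 200 None 206 (np.int64(323), np.int64(325)) 212 (np.int64(318), np.int64(324)) 222 (np.int64(318), np.int64(324)) 236 (np.int64(318), np.int64(324)) 250 (np.int64(318), np.int64(324)) 264 (np.int64(318), np.int64(324)) 278 (np.int64(300), np.int64(324)) 292 (np.int64(312), np.int64(324)) 306 (np.int64(336), np.int64(344)) 
near end [0.4789 0.0998 0.056 ]
panel mid row 100 [0.3639 0.2793 0.056 ]
panel r250 [0.4434 0.156  0.056 ]
tab top row147 [0.3845 0.2478 0.082 ]
tab row207 [0.4134 0.2021 0.082 ]
```

View pics/w7b.png

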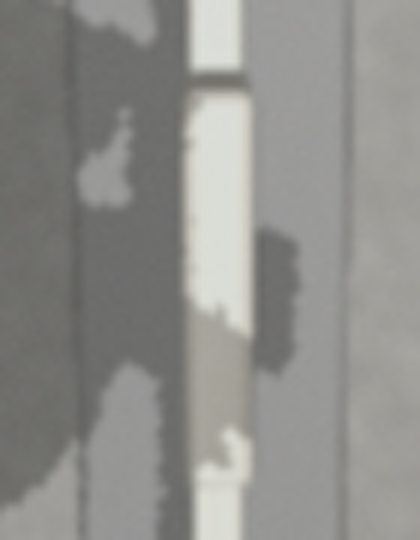

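The tab centre is near (0.400, 0.222), and the gate is parallel to the carrier. Grasping the tab.

Call:
carry_out --increments '[0, 0.022, -0.2, 0, 0, 0, 0, 0.022, -0.4, 0, 0, 0, 0, 0.022, -0.55, 0, 0, 0, 0, 0.022, -0.65, 0, 0, 0, 0, 0.022, -0.72, 0, 0, 0, 0, 0.022, -0.734, 0, 0, 0, 0, 0.022, -0.734, 0, 0, 0]'

```text
time: 33.95
eef_pos: [0.4001, 0.2219, 0.0735]
orientation: [-179.9, -0.0, 122.0]
ft_force: [-0.1, 0.9, 0.6]
grip_width: 0.0424
grasp_force: 0.0
```

Call:
carry_out --increments '[0, 0, 0, 0, 0, 0, 0, 0, 0, 0, 0, 0, 0, 0, 0, 0, 0, 0, 0, 0, 0, 0, 0, 0, 0, 0, 0, 0, 0, 0, 0, 0, 0, 0, 0, 0, 0, 0, 0, 0, 0, 0, 0, 0, 0, 0, 0, 0]' --grip 0 --squeeze 80

```text
time: 34.75
eef_pos: [0.4005, 0.2223, 0.0751]
orientation: [179.9, 0.0, 122.0]
ft_force: [1.3, 0.2, 6.2]
grip_width: 0.0086
grasp_force: 79.3
```

Call:
carry_out --increments '[0, 0, 0.1, 0, 0, 0, 0, 0, 0.2, 0, 0, 0, 0, 0, 0.35, 0, 0, 0, 0, 0, 0.4, 0, 0, 0, 0.15, 0.09, 0.4, 0, 0, 0, 0.318, 0.18, 0.4, 0, 0, 0, 0.318, 0.18, 0.4, 0, 0, 0, 0.318, 0.18, 0.4, 0, 0, 0]'

```text
time: 35.55
eef_pos: [0.4795, 0.2672, 0.1728]
orientation: [-179.9, -0.0, 122.0]
ft_force: [-0.8, -0.0, -1.1]
grip_width: 0.0085
grasp_force: 79.0
```

Run:
```python
from h import *
o=sensors.get_obs(); print(o['time'],o['eef_pos'],o['orientation'],o['grip_width'])
p=eyes.camera_params('wrist'); np.save('pics/p8.npy',p,allow_pickle=True); im=eyes.camera('wrist'); cv2.imwrite('pics/w8.png',im[:,:,::-1])
T=eyes.camera('top'); cv2.imwrite('pics/top8.png',T[:,:,::-1]); S=eyes.camera('scene'); cv2.imwrite('pics/s8.png',S[:,:,::-1])
A=cv2.resize(im[0:400,200:640],None,fx=1,fy=1); B=cv2.resize(T[140:270,140:290],None,fx=3,fy=3)
c=np.zeros((600,800,3),np.uint8); c[:400,:440]=A; c[:390,440:800]=B[:,:360]; cs=cv2.resize(S[90:200,330:450],(240,200)); c[400:600,:240]=cs
cv2.imwrite('pics/c8.png',c[:,:,::-1])
```

```text
35.55 [0.47946283 0.26716406 0.17277846] [-1.79871046e+02 -2.48945646e-02  1.22023496e+02] 0.008454719183441357
```

View pics/c8.png

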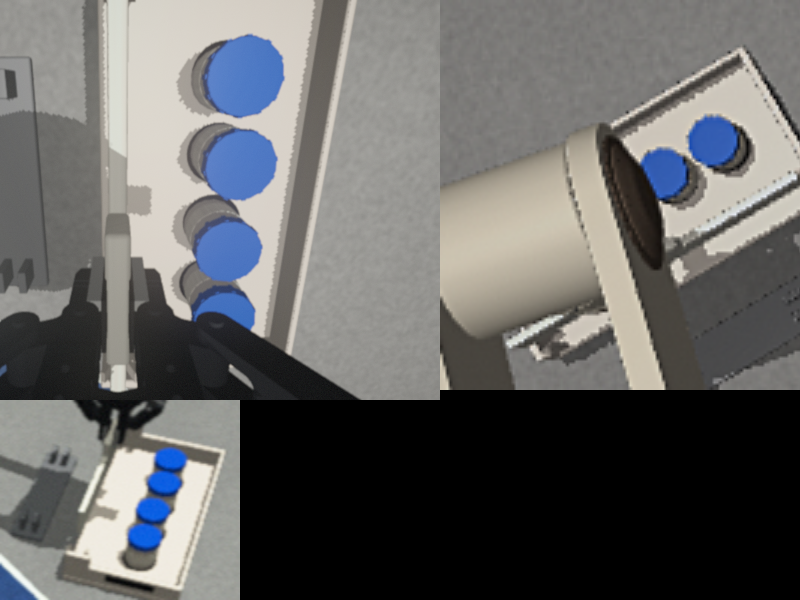

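The held gate runs straight along the carrier front. I'll refine its offset numerically, using the gate ends and front edge in the earlier top and wrist views.

Run:
```python
from h import *
pt=eyes.camera_params('top'); a=np.radians(32.0); ux=np.array([np.cos(a),np.sin(a)]); uy=np.array([-np.sin(a),np.cos(a)])
T=cv2.imread('pics/top7.png')[:,:,::-1].copy(); g=cv2.cvtColor(T,cv2.COLOR_RGB2GRAY).astype(np.float32)
def samp(img,P,X): u=proj(P,X); return float(cv2.getRectSubPix(img,(1,1),tuple(map(float,u)))[0,0])
def prof(img,P,c,d,ss,z,e=None,ws=(0,)):
    return np.array([max(samp(img,P,[*(c+s*d+w*(e if e is not None else d)),z]) for w in ws) for s in ss])
c=np.array([.4008,.2195]); ss=np.arange(-.16,.1605,.001)
v=prof(g,pt,c,uy,ss,.056,ux,(-.003,0,.003)); k=ss[v>170]; print('top gate ends s',k.min(),k.max(),'mid',(k.min()+k.max())/2)
for s in(-.1,-.05,.08,.12):
    ww=np.arange(-.015,.0151,.0005); x=prof(g,pt,c+s*uy,ux,ww,.056); m=x>150; print(' across at',s,(ww*np.clip(x-110,0,None)).sum()/np.clip(x-110,0,None).sum())
# wrist w7: gate across & carrier front edge, end walls
p=np.load('pics/p7.npy',allow_pickle=True).item(); w=cv2.cvtColor(cv2.imread('pics/w7.png'),cv2.COLOR_BGR2GRAY).astype(np.float32)
o=np.array([.40047,.2166])
for r in(60,100,230,250):
    lo=(317+324)/2 if r<150 else 321; X=onplane(p,(lo+.25,r),.056)[:2]-o; print('gate rel tcp7 across/along',(X@ux).round(4),(X@uy).round(4))
for r in(60,120,180,240):
    row=w[r,370:420]; j=370+np.argmax(np.diff(row)); X=onplane(p,(j+.5,r),.01)[:2]-o; print('edge',r,j,(X@ux).round(4),(X@uy).round(4))
C=np.array([.54778,.30968]); print('top: pad row centre rel tcp7',((C-o)@ux).round(4),((C-o)@uy).round(4))
# carrier front edge and outer ends in top image at floor height
for s in(-.1,-.05,.05,.1):
    ww=np.arange(-.115,-.07,.001); x=prof(g,pt,C+s*uy,ux,ww,.01); j=np.argmax(np.diff(x)); print('front edge top',s,ww[j]+.0005)
for xx in(-.03,.03):
    sx=np.arange(.13,.175,.001)
    for sg in(1,-1): x=prof(g,pt,C+xx*ux,sg*uy,sx,.044); print('endwall',xx,sg,x.round().astype(int)[::2].tolist())
```

```text
top gate ends s -0.145 0.09700000000000022 mid -0.023999999999999883
 across at -0.1 0.0022874061904166673
 across at -0.05 0.002760616194981537
 across at 0.08 8.044399539492985e-06
 across at 0.12 0.00198824516694969
gate rel tcp7 across/along 0.0027 0.1055
gate rel tcp7 across/along 0.0029 0.0725
gate rel tcp7 across/along 0.0039 -0.0522
gate rel tcp7 across/along 0.004 -0.0742
edge 60 397 0.0784 0.1088
edge 120 393 0.0785 0.0514
edge 180 390 0.0796 -0.0123
edge 240 386 0.0797 -0.0835
top: pad row centre rel tcp7 0.1743 0.0009
front edge top -0.1 -0.09549999999999999
front edge top -0.05 -0.09449999999999999
front edge top 0.05 -0.08149999999999998
front edge top 0.1 -0.1145
endwall -0.03 1 [113, 115, 113, 116, 117, 119, 122, 124, 126, 128, 129, 130, 130, 133, 135, 136, 137, 138, 139, 140, 141, 142, 143]
endwall -0.03 -1 [199, 200, 199, 199, 199, 199, 199, 200, 200, 195, 183, 188, 206, 202, 125, 38, 43, 103, 127, 126, 123, 121, 122]
endwall 0.03 1 [196, 196, 201, 193, 145, 103, 73, 62, 57, 45, 131, 210, 216, 160, 83, 108, 118, 121, 123, 123, 120, 117, 117]
endwall 0.03 -1 [199, 198, 198, 199, 198, 198, 199, 200, 201, 183, 154, 188, 208, 204, 88, 27, 89, 132, 127, 125, 123, 122, 121]
```

Run:
```python
from h import *
pt=eyes.camera_params('top'); a=np.radians(32.0); ux=np.array([np.cos(a),np.sin(a)]); uy=np.array([-np.sin(a),np.cos(a)])
g=cv2.cvtColor(cv2.imread('pics/top0.png'),cv2.COLOR_BGR2GRAY).astype(np.float32)
sm=lambda X: float(cv2.getRectSubPix(g,(1,1),tuple(map(float,proj(pt,X))))[0,0])
c=np.array([.4008,.2195])
for sg in(1,-1):
    print(sg,[(int(1000*s),round(max(sm([*(c+sg*s*uy+w*ux),.056]) for w in(-.002,0,.002,.004)))) for s in np.arange(.138,.158,.002)])
# posts (66 mm) brightness along slot line
C=np.array([.54778,.30968])
for sg in(1,-1):
    for xx in(-.065,-.08): print('post',sg,xx,[round(sm([*(C+xx*ux+sg*s*uy),.066])) for s in np.arange(.136,.172,.002)])
```

```text
1 [(138, 219), (140, 219), (142, 218), (144, 221), (146, 228), (148, 171), (150, 124), (152, 119), (154, 123), (156, 124)]
-1 [(138, 224), (140, 223), (142, 237), (144, 217), (146, 146), (148, 103), (150, 125), (152, 127), (154, 126), (156, 123)]
post 1 -0.065 [59, 70, 113, 173, 187, 198, 140, 149, 198, 203, 167, 125, 117, 119, 121, 122, 124, 125]
post 1 -0.08 [67, 67, 67, 67, 64, 56, 51, 155, 208, 208, 167, 124, 117, 121, 124, 122, 122, 124]
post -1 -0.065 [202, 203, 190, 182, 173, 169, 161, 159, 193, 209, 188, 103, 67, 64, 109, 125, 124, 122]
post -1 -0.08 [201, 204, 205, 170, 114, 76, 67, 88, 188, 219, 215, 131, 55, 59, 87, 119, 118, 118]
```

Call:
carry_out --increments '[-0.005, 0.002, 0, 0, 0, 0.002, -0.005, 0.002, -0.06, 0, 0, 0.002, -0.005, 0.002, -0.12, 0, 0, 0.002, -0.005, 0.002, -0.15, 0, 0, 0.002, -0.005, 0.002, -0.18, 0, 0, 0.002, -0.005, 0.002, -0.21, 0, 0, 0.002, -0.005, 0.002, -0.24, 0, 0, 0.002, -0.005, 0.002, -0.24, 0, 0, 0.002]'

```text
time: 36.5
eef_pos: [0.4783, 0.2677, 0.1134]
orientation: [180.0, -0.0, 122.2]
ft_force: [4.7, 2.5, -4.0]
grip_width: 0.0082
grasp_force: 78.7
```

Foot is inside the slot with about 5 N of side force toward the back, so I shift 1 mm that way and continue down.

Call:
carry_out --increments '[0.004, 0.0025, -0.02, 0, 0, 0, 0.004, 0.0025, -0.05, 0, 0, 0, 0.004, 0.0025, -0.08, 0, 0, 0, 0.004, 0.0025, -0.11, 0, 0, 0, 0.004, 0.0025, -0.13, 0, 0, 0, 0.004, 0.0025, -0.145, 0, 0, 0, 0.004, 0.0025, -0.145, 0, 0, 0]'

```text
time: 37.2
eef_pos: [0.4791, 0.2682, 0.0775]
orientation: [-180.0, -0.0, 122.2]
ft_force: [-0.4, 0.1, -1.7]
grip_width: 0.0087
grasp_force: 79.0
```

Call:
carry_out --increments '[0, 0, -0.004, 0, 0, 0, 0, 0, -0.008, 0, 0, 0, 0, 0, -0.008, 0, 0, 0]'

```text
time: 37.5
eef_pos: [0.4795, 0.2683, 0.0771]
orientation: [179.9, 0.0, 122.2]
ft_force: [-5.8, -1.7, 16.3]
grip_width: 0.0082
grasp_force: 81.8
```

Call:
carry_out --increments '[0, 0, 0, 0, 0, 0, 0, 0, 0, 0, 0, 0, 0, 0, 0, 0, 0, 0, 0, 0, 0, 0, 0, 0, 0, 0, 0.05, 0, 0, 0, 0, 0, 0.2, 0, 0, 0, 0, 0, 0.4, 0, 0, 0, 0, 0, 0.6, 0, 0, 0]' --grip 0.4

```text
time: 38.3
eef_pos: [0.4786, 0.268, 0.2283]
orientation: [-180.0, -0.0, 122.2]
ft_force: [1.0, -1.1, 0.3]
grip_width: 0.0341
grasp_force: 0.0
```

Call:
carry_out --increments '[-0.3, -1.0, 0.2, 0, 0, 0, -0.3, -1.0, 0.2, 0, 0, 0, -0.3, -1.0, 0.2, 0, 0, 0, -0.3, -1.0, 0.2, 0, 0, 0, -0.3, -1.0, 0.2, 0, 0, 0, -0.3, -1.0, 0.2, 0, 0, 0, -0.3, -1.0, 0.2, 0, 0, 0]'

```text
time: 39.0
eef_pos: [0.4036, 0.0163, 0.2774]
orientation: [179.9, 0.1, 122.0]
ft_force: [0.2, 0.2, 0.1]
grip_width: 0.034
grasp_force: 0.0
```

Run:
```python
from h import *
o=sensors.get_obs(); print(o['time'],o['eef_pos'])
pt,ps=eyes.camera_params('top'),eyes.camera_params('scene')
T=eyes.camera('top'); S=eyes.camera('scene'); cv2.imwrite('pics/topF.png',T[:,:,::-1]); cv2.imwrite('pics/sF.png',S[:,:,::-1])
bt,_=blobs(T,(95,140,130),(125,255,255),60,600); bs,_=blobs(S,(95,150,130),(125,255,255),60,600)
for c,s in bt:
    for d,e in bs:
        X,gp=tri(ray(pt,c),ray(ps,d))
        if gp<.008 and 0<X[2]<.1: print(X.round(4))
c=np.zeros((600,800,3),np.uint8); c[:360,:450]=cv2.resize(T[145:265,140:290],None,fx=3,fy=3); c[:360,460:800]=cv2.resize(T[190:310,395:508],(340,360)); c[365:600,:450]=cv2.resize(S[85:203,330:555][:, :225],(450,235)); c[365:600,460:700]=cv2.resize(S[205:300,115:230],(240,235))
cv2.imwrite('pics/final.png',c[:,:,::-1])
```

```text
39.0 [0.40363338 0.01629769 0.27740715]
[0.5962 0.2348 0.0684]
[0.5642 0.2822 0.0677]
[0.5324 0.3368 0.068 ]
[0.5003 0.3814 0.0687]
[ 0.4033 -0.435   0.0396]
```

View pics/final.png

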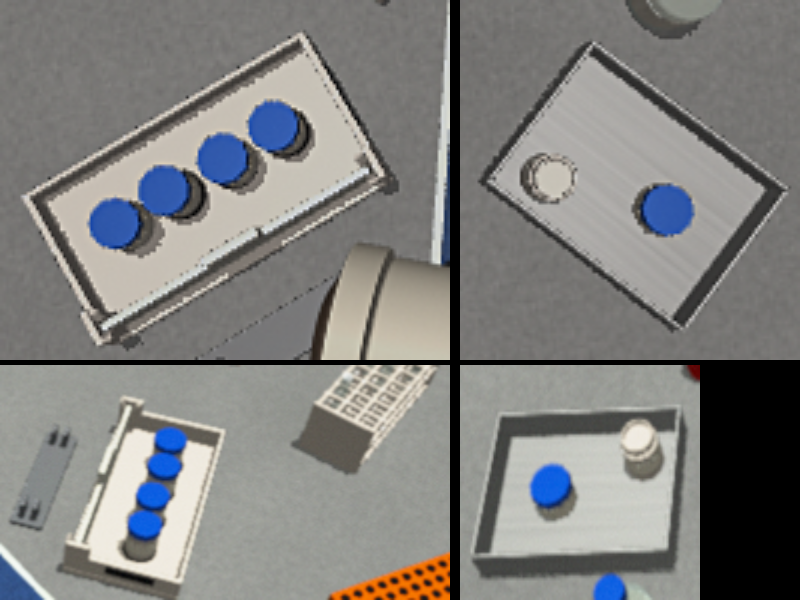

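The final views show four sound pots on their pads (all within about 5 mm), the gate seated between the posts, and both faulty pots upright in the tray. Handing in.

```bash
python3 -c "
from rig import finish_job
print(finish_job())"
```

```text
the job is handed in; nothing more can be done
None
```

The job is handed in, though it returned no verdict: the four sound pots stand on the four pads, the short and uncapped pots are upright in the tray, and the gate is pressed down onto the carrier floor (no crooked pot was there).

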